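# Refill and set the laundry's water-conditioner feeder

### The job

Refill the laundry's water-conditioner feeder: put every white block that lies on the mat into the clear bowl (the blue blocks must not go in), then shut the lid and turn its lock ring all the way round to the green locked mark. Also set the orange dosing sleeve to the number for today's water, as the needle of the gauge shows it: 2 in the green, 3 in the yellow, 4 in the red. Leave the blue blocks, the bottle, the jar, the cup and the screwdriver where they are.

Things in the scene. Friction and masses are not known exactly. Their poses are not given: they have to be found in the camera images.
- feeder: water-conditioner feeder fixed on a grey plate, 12 mm high. Origin: at table height under the axis of its clear round bowl; z up, x away from the robot towards the lid's hinge, y from the bowl towards the orange sleeve (turned up to 15 degrees in all). The plate spans x -80 to 120, y -110 to 260 mm; brass pipes on it reach z 57, one at y -85 mm; hoses leave towards +x
- bowl_rim (a point): centre of the bowl's open mouth at its rim, z 150 mm over the table. Bowl: 116 mm outside, 106 mm bore, inner floor at z 32 mm. Two blocks fit side by side; five dropped in one pile would reach the rim
- lid (a joint): blue lid on a hinge on the bowl's far side, axis parallel to the feeder's y (rad): 0 shut, grows as it opens, starts leaning back at about 1.8, stop at 1.95. It stays put above about 1.0 and lower down sinks shut slowly by its own weight; pushing it from behind takes 1 to 2 N. A steel arm 18 mm wide on its outer face runs from the hinge to the lid's centre, standing 35 mm over the lid's base plane
- lid_hinge (a point): middle of the lid's hinge line, fixed, 84 mm behind the bowl's axis, z 152 mm, on a post 34 mm wide. The open lid with its ring is 142 mm across and reaches about 155 mm above this line, leaning back; its ring's skirt stands 28 mm from the line towards the bowl, its outer face 22 mm beyond the line, and two black lugs on that face stand out 30 mm more
- lid_front (a point): point on the outer (upper) face of the lid's ring, at the edge farthest from the hinge, 146 mm from the hinge line; lid shut: z 174 mm, on the robot's side of the bowl
- lock_ring (a joint): black ribbed lock ring, captive round the lid's edge, 142 mm across (rad): near 0 open (white line at the red mark), turns counter-clockwise seen from above to 1.047 locked (stop; white line at the green mark). Friction 0.1 N m, stays where left. A bayonet: it locks only with the lid fully shut, and the lid shuts only with the ring open. Its axis is the bowl's when the lid is shut
- lug_a (a point): middle of the top edge of one lug of the lock ring: an upright fin 30 mm long (radially), 12 mm thick, 30 mm high over the ring's top face, 55 mm from the ring's axis; lid shut: top at z 204 mm, ring's face at z 174 mm. Ring open: on the far left, 60 degrees from the feeder's x towards its y
- lug_b (a point): the same for the other lug; ring open: near right, 240 degrees counter-clockwise from the feeder's x; locked: 300 degrees
- dose_sleeve (a joint): orange dosing sleeve with a numbered silver skirt on a brass valve, upright axis (rad). Seven detents 30 degrees (0.5236 rad) apart: number n stands at the fixed red index (robot's side) at (n - 1) x 0.5236; turning counter-clockwise seen from above raises it. It clicks over at about 0.06 N m and a spring ball draws it into the nearest detent when let go. Starts on 6 or 7
- sleeve_top (a point): top centre of the orange sleeve, on its axis, z 110 mm over the table. The grip is 44 mm in diameter (46 over the ribs) and 44 mm high; below it the skirt, 76 mm across, has its top at z 66 mm
- gauge_needle (a joint): black needle of the water-hardness gauge (rad), clockwise from 0 to 4.2: green sector (soft) 0 to 1.4, yellow (medium) 1.4 to 2.8, red (hard) 2.8 to 4.2. It points (2.1 - value) counter-clockwise from the feeder's x: green left, yellow far side, red right as the robot sees it. For reading only
- gauge_face (a point): centre of the gauge's upward-looking face: a white dial 76 mm across in a black case 84 mm across, z 75 mm over the table
- mat: black rubber mat, fixed, 250 x 270 x 3 mm, on which the blocks lie; origin: centre of its underside
- block1: a white scale-inhibitor block, 36 x 36 mm and 24 mm high with slightly rounded edges, about 50 g, starting flat on the mat; origin: centre of its underside, z up through its 24 mm height; may be absent (None)
- block2: a white scale-inhibitor block, 36 x 36 mm and 24 mm high with slightly rounded edges, about 50 g, starting flat on the mat; origin: centre of its underside, z up through its 24 mm height; may be absent (None)
- block3: a white scale-inhibitor block, 36 x 36 mm and 24 mm high with slightly rounded edges, about 50 g, starting flat on the mat; origin: centre of its underside, z up through its 24 mm height; may be absent (None)
- block4: a white scale-inhibitor block, 36 x 36 mm and 24 mm high with slightly rounded edges, about 50 g, starting flat on the mat; origin: centre of its underside, z up through its 24 mm height; may be absent (None)
- block5: a white scale-inhibitor block, 36 x 36 mm and 24 mm high with slightly rounded edges, about 50 g, starting flat on the mat; origin: centre of its underside, z up through its 24 mm height; may be absent (None)
- blue1: a blue descaling block, 36 x 36 mm and 24 mm high with slightly rounded edges, about 50 g, starting flat on the mat; origin: centre of its underside, z up through its 24 mm height; stays out of the bowl
- blue2: a blue descaling block, 36 x 36 mm and 24 mm high with slightly rounded edges, about 50 g, starting flat on the mat; origin: centre of its underside, z up through its 24 mm height; stays out of the bowl
- detergent: white detergent bottle, 80 mm across, 220 mm high, to the left; bystander; origin: centre of its underside
- stain_jar: jar with a green cap, 72 mm across, 100 mm high, at the back; bystander; origin: centre of its underside
- scoop_cup: blue measuring cup, 68 mm across, 55 mm high, to the right of the mat; bystander; origin: centre of its underside
- screwdriver: screwdriver lying to the left of the feeder; bystander; origin: under the middle of its length
Mind the look-alikes: they are no part of the job. What is shaped like the block3 but brown is not meant. What is shaped like the block4 but brown is not meant.

How it is judged:
By the outcome, as a careful person would: the job done as asked, in the order asked, and still so for the second after the job is handed in, with the robot touching nothing.
Of block1, block2, block3, block4, block5 only 3 to 5 are there at a start; the rules pass over those that are not, and their reading is None.
At some moment in a run one of block1, block2, block3, block4, block5 may be knocked a few centimetres aside while the robot is not near it.
Once in a run the grip may slacken for a moment while it holds something.
It also fails if it takes over 210 s, if anything falls off the work surface, if the arm or the gripper's body presses on something with over 40 N, if the wrist force passes 120 N, or if a joint passes its speed limit or range.

### The arm

A 7-joint arm with a two-finger parallel gripper is mounted at the origin on the work surface. World frame = base frame: x ahead of the robot, y to its left, z up, the work surface at z = 0. Lengths are in mm, angles in rad, forces in N, time in s.
With the tool pointing down it reaches from about 425 to 875 mm from the base axis. Payload 9.9 kg.
Tool frame: the origin (TCP) lies midway between the tips of the shut fingers; the grasp point (between the pads) lies 19 mm behind it; z points along the fingers, y is the direction in which the jaws open and shut (so a half turn about z gives the same grasp; the last joint's range is limited). The gripper opens to 85 mm and grips with 20 to 120 N. Pads are 22 mm wide; open, the fingers measure 114 mm over their backs; the gripper's body (76 mm by 85 mm) begins 54 mm behind the grasp point. The pads swing forward as they close: fully open they stand 13 mm farther back than shut.
Start: joints at [1.098, 0.576, 0.025, 1.437, -0.015, 1.129, -0.057], TCP at [255.882, -624.622, 231.289] pointing down, gripper open.
Joint ranges: [-2.76, 2.76], [-0.34, 2.15], [-1.52, 1.57], [0.19, 2.46], [-1.09, 4.23], [0.17, 1.99], [-2.82, 2.82]. Speed limits (rad/s): [2.22, 2.22, 3.01, 3.01, 3.14, 3.14, 3.14].

### API

Orientations are given as a unit quaternion [w, x, y, z].
In Python, from station import readout, imaging, manip gives the robot as it stands. The module is installed in compiled form; this text tells all that it offers.
- The arm moves only by the tool step_arm, never from a script. Its argument "increments" is a list that holds one entry, the list of rows, each a list of 7 numbers: the shift along the tool's x, y, z in m, then the turn, a rotation vector about the tool's x, y, z in rad, then the opening, from 0 (shut) to 1 (fully open). A call has 1 to 20 rows; each row is the pose to reach, as a shift and turn from the pose measured when the call began, along the tool's axes at that moment; what a row does not reach only later rows make up. A row lasts 1/8 s, in which the tool goes at most 62.5 mm and 10.7 degrees, less where a joint would pass 70% of its speed; a pose out of reach is approached as far as the arm can. A call with a gripper value outside its range is refused whole. The fingers move at their own pace and stop on an object; "newtons" is the grip in N (left out, the last holds). Time passes only in rows, so rows that repeat a pose let the fingers close. It gives the time, the measured TCP pose, the force and the opening at its end, in the units of the state.
- readout.get_state(): the state, without advancing time (a new reading comes with each control period).
- imaging.get_image(name): name is "side" or "top" or "wrist"; returns a dict with "img" (400x640x3 uint8, blue, green, red), "depth" (400x640 float32, mm along the optical axis (not along the pixel's ray), 0 where there is no reading), "fx", "fy", "cx", "cy" (pixels), "k1" (the pictures are not rectified: a ray, as slopes to the right and down, at radius r is drawn at 1 + k1 r^2 times it, then the intrinsics apply), "R" (3x3) and "t" (3): a world point X has camera coordinates R X + t; the wrist camera has in their place "hand_eye" (4x4, takes a point from camera to tool coordinates, whose origin is the TCP and whose axes are the flange's). Camera axes: x right, y down, z forward; pixel columns grow to the right and rows downward; lengths in mm; the calibration is good to about 2 mm. A picture is of the moment at which its call begins: read the wrist's pose just before it.
- manip.sign_off(): hands the job in, once; it reports no verdict.
Trained networks look in a picture, given as the dict that the camera call returned (one of the last four; its "shot" number tells which), for a name from the list of things; names that differ only in an ending like _2 or _b are one class to them, and where a whole thing is asked for, a point or a joint stands for the part that bears it (a point fixed in the world has none). Each returns a list of dicts, best first, with "p" (0 to 1); they miss things now and then, are a little off and sometimes report something else, mostly with a low value. They report only what shows in the picture. A call takes as long as a camera call. They do not tell look-alikes from the thing itself.
- imaging.masks_of(label, picture): "mask" (400x640 bool, what is visible of it) and "location" ([column, row] in pixels, amid what is visible of it).
The state is a dict: "time": time; "joint_positions": joint angles; "joint_velocities": joint speeds; "joint_efforts": joint torques, N m; "position": TCP position; "ee_rot": TCP orientation; "ft_force": force on the tool from outside, world axes, zero at the start; "moment": the same for the moment, N m; "opening": opening from 0.0 (shut) to 1.0 (fully open).
Only numpy, scipy, OpenCV 4.12 (cv2) and the standard library are available. Lean on these libraries where they do the work, as an engineer would, in place of code of your own. Each camera call takes 0.05 s, during which the arm holds its last target.

## Working session

There is one attempt and no reset: what is moved stays moved. The work goes in short steps, Python scripts to look and compute and a tool call to move; the robot and the scene stay as the last step left them, time stands still between calls to the robot, and variables do not carry over. Pictures are saved under pics/ and viewed, and the job is handed in when it is done.

Besides the shell and the picture viewer there is one more tool, called after "Call:" as a command line: name --argument value ..., lists and objects as JSON in quotes. step_arm: Moves the arm, as the interface text tells. Its arguments: {"type":"object","properties":{"increments":{"type":"array","items":{"type":"array","items":{"type":"array","items":{"type":"number"}}}},"newtons":{"type":"number"}},"required":["increments"]}

```bash
mkdir -p pics; python3 - <<'E'
from station import readout, imaging, manip
import cv2, numpy as np
s=readout.get_state(); print({k:np.round(v,3).tolist() for k,v in s.items()})
for n in ["side","top","wrist"]:
    p=imaging.get_image(n); cv2.imwrite(f"pics/{n}0.png",p["img"])
    print(n,{k:(np.round(v,4).tolist() if not isinstance(v,(str,int)) else v) for k,v in p.items() if k not in("img","depth")})
E
```

```text
{'time': 0.0, 'joint_positions': [1.098, 0.577, 0.025, 1.438, -0.015, 1.129, -0.057], 'joint_velocities': [-0.0, -0.003, 0.0, 0.001, -0.001, -0.002, 0.0], 'joint_efforts': [-0.001, -76.577, 2.25, -28.599, 0.015, 0.012, 0.0], 'position': [255.722, -624.159, 230.431], 'ee_rot': [-0.001, 0.981, 0.193, -0.0], 'ft_force': [0.699, 0.618, -0.493], 'moment': [-0.014, -0.046, -0.0], 'opening': 1.0}
side {'fx': 366.8145, 'fy': 366.8145, 'cx': 323.3987, 'cy': 196.5953, 'k1': 0.0018, 'R': [[0.7724, -0.6348, 0.0197], [-0.3156, -0.4105, -0.8555], [0.5512, 0.6546, -0.5174]], 't': [-452.9599, 264.5755, 843.9043], 'shot': 1}
top {'fx': 467.2854, 'fy': 467.2854, 'cx': 319.1466, 'cy': 194.2406, 'k1': -0.0069, 'R': [[-0.0136, -0.9999, -0.01], [-0.9825, 0.0152, -0.1857], [0.1858, 0.0073, -0.9826]], 't': [-7.6145, 556.4887, 1647.3046], 'shot': 2}
wrist {'fx': 283.1695, 'fy': 283.1695, 'cx': 317.6807, 'cy': 201.6844, 'k1': -0.0413, 'hand_eye': [[-0.0003, -0.9601, -0.2797, 70.438], [1.0, -0.0002, -0.0004, 0.9917], [0.0003, -0.2797, 0.9601, -144.0754], [0.0, 0.0, 0.0, 1.0]], 'shot': 3}
```

View pics/top0.png

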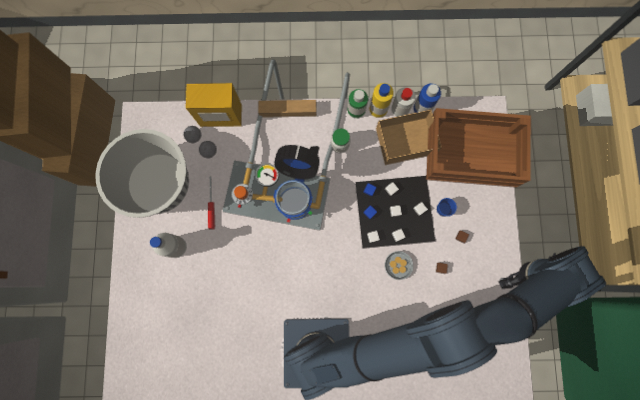

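View pics/side0.png

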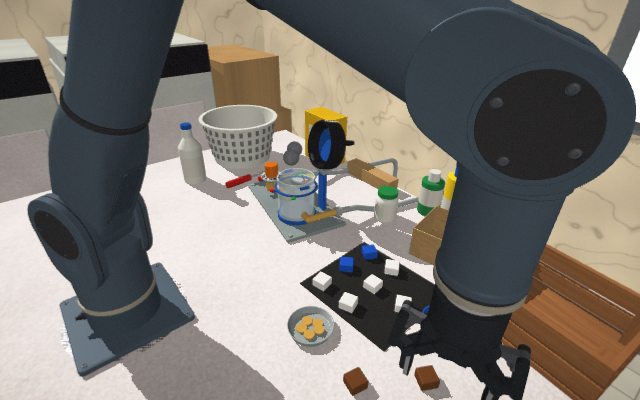

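View pics/wrist0.png

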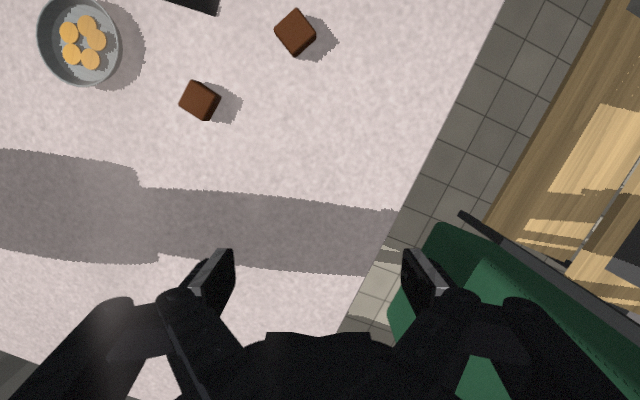

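```bash
cat > h.py <<'E'
from station import readout, imaging, manip
import cv2, numpy as np
from scipy.spatial.transform import Rotation as Ro
def K(p): return np.array([[p["fx"],0,p["cx"]],[0,p["fy"],p["cy"]],[0,0,1]])
def cam(p,st=None):
    "returns Rwc, origin in world"
    if "R" in p:
        R=np.array(p["R"]);t=np.array(p["t"]); return R.T,-R.T@t
    q=st["ee_rot"]; Rt=Ro.from_quat([q[1],q[2],q[3],q[0]]).as_matrix(); H=np.array(p["hand_eye"])
    return Rt@H[:3,:3], Rt@H[:3,3]+np.array(st["position"])
def rays(p,uv):
    uv=np.array(uv,float).reshape(-1,1,2)
    u=cv2.undistortPoints(uv,K(p),np.array([p["k1"],0,0,0.]))[:,0]
    return np.c_[u,np.ones(len(u))]
def onz(p,uv,z,st=None):
    R,o=cam(p,st); d=rays(p,uv)@R.T
    return o+d*((z-o[2])/d[:,2])[:,None]
def bydepth(p,uv,st=None):
    R,o=cam(p,st); r=rays(p,uv); D=[p["depth"][int(round(v)),int(round(u))] for u,v in np.array(uv).reshape(-1,2)]
    return o+(r*np.array(D)[:,None])@R.T
def proj(p,X,st=None):
    R,o=cam(p,st); c=(np.array(X,float).reshape(-1,3)-o)@R
    return cv2.projectPoints(c,np.zeros(3),np.zeros(3),K(p),np.array([p["k1"],0,0,0.]))[0][:,0]
def save(name,img,box=None,k=1):
    if box: img=img[box[1]:box[3],box[0]:box[2]]
    cv2.imwrite("pics/"+name+".png",cv2.resize(img,None,fx=k,fy=k,interpolation=cv2.INTER_CUBIC))
def delta(xyz,az=None,tilt=None):
    "row for target TCP xyz, tool down, tool-x azimuth deg"
    st=readout.get_state();q=st["ee_rot"];R0=Ro.from_quat([q[1],q[2],q[3],q[0]])
    x0=R0.as_matrix()[:,0]
    a=np.degrees(np.arctan2(x0[1],x0[0]))
    if az is None: az=a
    c,s=np.cos(np.radians(az)),np.sin(np.radians(az))
    Rt=Ro.from_matrix(np.array([[c,s,0],[s,-c,0],[0,0,-1.]]))
    d=R0.inv().apply(np.array(xyz)-st["position"])/1000
    rv=(R0.inv()*Rt).as_rotvec()
    print("t",round(st["time"],2),"pos",np.round(st["position"],1),"az",round(a,1),"F",np.round(st["ft_force"],1),"op",round(st["opening"],3),"j",np.round(st["joint_positions"],2))
    print(" ->",np.round(xyz,1),round(az,1),"row",np.round(np.r_[d,rv],4).tolist())
E
python3 - <<'E'
from h import *
p=imaging.get_image("top"); 
save("top1",p["img"],(330,160,490,290),5)
save("top2",p["img"],(215,140,345,235),6)
for n in ["block1","blue1","mat"]:
    for d in imaging.masks_of(n,p):
        X=onz(p,d["location"],27 if n!="mat" else 3)[0]
        print(n,round(d["p"],2),np.round(d["location"],1),np.round(X),d["mask"].sum(),p["img"][d["mask"]].mean(0).round())
for n in ["lid","lock_ring","lug_a","dose_sleeve","gauge_needle","gauge_face","feeder"]:
    for d in imaging.masks_of(n,p)[:3]:
        print(n,round(d["p"],2),np.round(d["location"],1),bydepth(p,d["location"]).round(),d["mask"].sum())
E
```

```text
block1 0.53 [421.9 210.1] [ 496. -391.   27.] 117 [174. 182. 187.]
block1 0.51 [443.4 266.5] [ 291. -457.   27.] 115 [ 58.  75. 105.]
block1 0.51 [464.6 235.4] [ 401. -540.   27.] 113 [ 55.  72. 103.]
block1 0.45 [390.5 189.6] [ 574. -279.   27.] 113 [175. 183. 188.]
block1 0.25 [295.9 157.3] [703.  70.  27.] 1152 [47. 46. 48.]
blue1 0.7 [211.  216.2] [485. 382.  27.] 211 [ 52.  55. 126.]
blue1 0.54 [372.9 188.8] [ 578. -214.   27.] 80 [153.  71.  43.]
blue1 0.54 [370.3 206.6] [ 512. -203.   27.] 89 [146.  71.  44.]
mat 0.87 [395.  216.6] [ 477. -295.    3.] 4164 [49. 51. 53.]
lid 0.91 [297.9 161.9] [[631.  51. 236.]] 1340
lug_a 0.9 [298.3 158.5] [[624.  46. 302.]] 1105
lug_a 0.42 [398.4 234.3] [[ 409. -302.   20.]] 86
lug_a 0.17 [242.1 196. ] [[543. 254. 113.]] 358
dose_sleeve 0.84 [241.1 195.6] [[544. 257. 116.]] 335
gauge_face 0.59 [281.9 184.1] [[576. 111. 148.]] 7770
feeder 0.62 [280.7 181.8] [[614. 128.  12.]] 7130
```

```bash
sleep 0
```

```text
(no output)
```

View pics/top1.png

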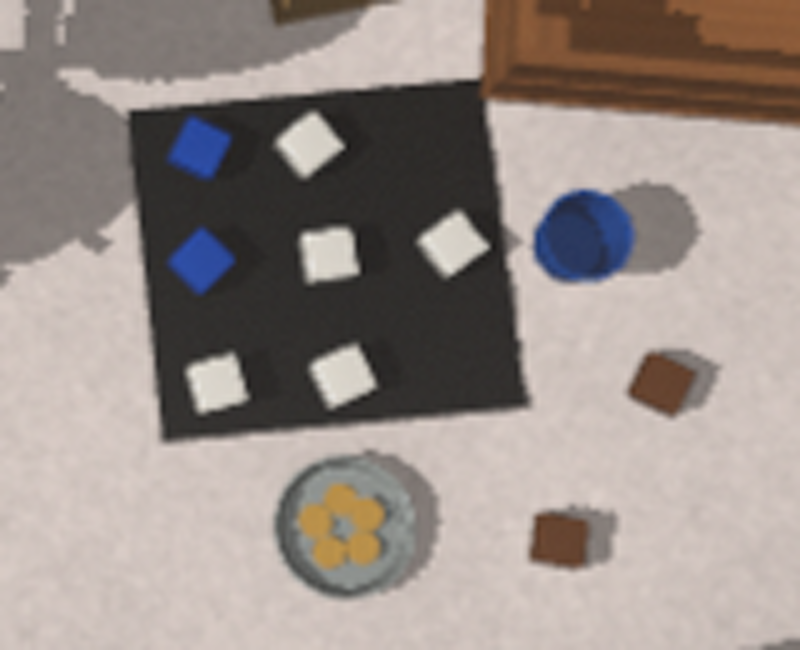

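View pics/top2.png

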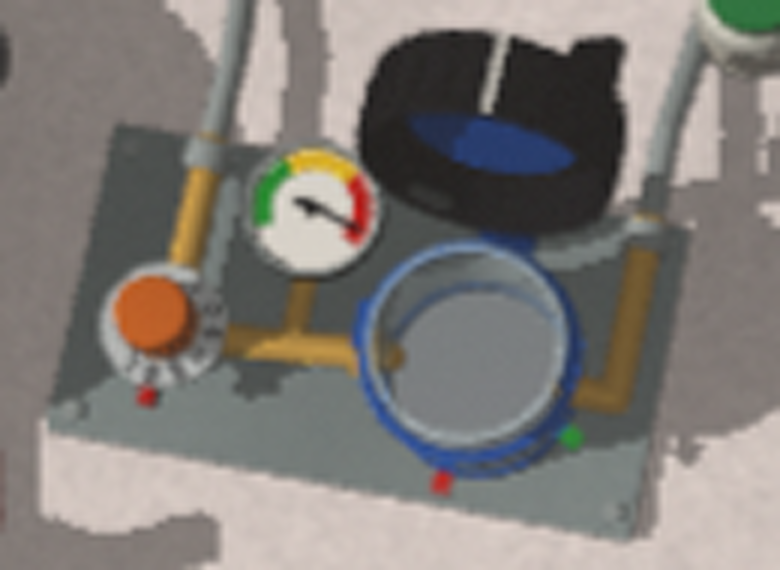

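```bash
cat >> h.py <<'E'
def whites(p,st=None,ztop=27,roi=None,amin=60):
    g=p["img"].min(2); m=(g>135).astype(np.uint8)
    M=[d for d in imaging.masks_of("mat",p) if d["p"]>.3]
    return m
def blocks_top(p,kind="white"):
    im=p["img"].astype(int)
    m=((im.min(2)>130) if kind=="white" else ((im[...,0]-im[...,2]>60)&(im[...,0]>90))).astype(np.uint8)
    mm=max(imaging.masks_of("mat",p),key=lambda d:d["mask"].sum())["mask"].astype(np.uint8)
    pts=cv2.findNonZero(mm); hull=cv2.convexHull(pts); H=np.zeros_like(mm); cv2.fillConvexPoly(H,hull,1)
    n,l,s,c=cv2.connectedComponentsWithStats(m&H)
    out=[]
    for i in range(1,n):
        if s[i,4]<60 or s[i,4]>260: continue
        ct=cv2.findContours((l==i).astype(np.uint8),cv2.RETR_EXTERNAL,cv2.CHAIN_APPROX_NONE)[0][0]
        W=onz(p,ct[:,0].astype(float),27)[:,:2].astype(np.float32)
        (cx,cy),(w,h),a=cv2.minAreaRect(W)
        out.append((c[i].round(1),onz(p,c[i],25)[0,:2].round(1),np.round([cx,cy],1),np.round([w,h]),round(a,1),int(s[i,4])))
    return out
E
python3 - <<'E'
from h import *
p=imaging.get_image("top")
for k in("white","blue"):
    for b in blocks_top(p,k): print(k,*b)
# feeder: plate corners at z12 from crop coordinates (6x, offset 215,140)
f=lambda u,v:[215+u/6,140+v/6]
c=[f(48,430),f(632,540),f(120,124),f(690,232)]
C=onz(p,c,12); print(C.round(1))
print("yaw",np.degrees(np.arctan2(*( (C[0]-C[1])[[1,0]])))-90, np.degrees(np.arctan2(*((C[2]-C[0])[[1,0]]))))
print("len",np.linalg.norm(C[0]-C[1]),np.linalg.norm(C[2]-C[0]))
print("sleeve",onz(p,f(154,312),110),"gauge",onz(p,f(315,212),75),"rimc",onz(p,f(467,343),150))
print("needle",onz(p,f(357,228),75),onz(p,f(295,203),75))
E
```

```text
white [391.3 188.3] [ 579.5 -282.6] [ 579.3 -282.2] [35. 38.] 37.7 96
white [420.1 208.3] [ 503.4 -385.1] [ 503.1 -384.7] [34. 39.] 32.6 99
white [395.4 210.5] [ 496.3 -294.2] [ 496.1 -293.9] [34. 37.] 6.8 98
white [398.1 234.7] [ 407.5 -300.1] [ 407.3 -299.8] [34. 38.] 24.4 103
white [372.8 236.3] [ 403.2 -208.2] [ 402.9 -208.1] [35. 37.] 13.1 101
blue [369.5 189.3] [ 577.1 -202. ] [ 576.8 -202.1] [35. 37.] 62.1 97
blue [369.8 211.8] [ 493.1 -200.3] [ 493.  -199.9] [34. 37.] 43.9 103
[[503.7 341.9  12. ]
 [430.2 -17.9  12. ]
 [698.1 301.2  12. ]
 [622.6 -56.9  12. ]]
yaw -11.534559037259527 -11.820744644353821
len 367.22130859230157 198.61187258018816
sleeve [[557.66561683 260.04005114 110.        ]] gauge [[624.50322352 170.08800577  75.        ]] rimc [[529.00722598  73.74552846 150.        ]]
needle [[614.21246673 144.68745773  75.        ]] [[630.26832262 182.21354262  75.        ]]
```

```bash
python3 -c "
from h import *
delta([403,-208,130],103.1)"
```

```text
t 0.85 pos [ 255.9 -624.6  231.3] az 22.3 F [-0.6  0.2 -0.6] op 1.003 j [ 1.1   0.58  0.02  1.44 -0.01  1.13 -0.06]
 -> [ 403 -208  130] 103.1 row [0.2941, -0.3298, 0.1013, 0.0, 0.0, -1.4106]
```

Call:
step_arm --increments '[[[0.294,-0.33,0.101,0,0,-1.41,0.7],[0.294,-0.33,0.101,0,0,-1.41,0.7],[0.294,-0.33,0.101,0,0,-1.41,0.7],[0.294,-0.33,0.101,0,0,-1.41,0.7],[0.294,-0.33,0.101,0,0,-1.41,0.7],[0.294,-0.33,0.101,0,0,-1.41,0.7],[0.294,-0.33,0.101,0,0,-1.41,0.7],[0.294,-0.33,0.101,0,0,-1.41,0.7],[0.294,-0.33,0.101,0,0,-1.41,0.7],[0.294,-0.33,0.101,0,0,-1.41,0.7],[0.294,-0.33,0.101,0,0,-1.41,0.7]]]' --newtons 40

```text
time: 2.22
position: [402.5, -209.1, 130.5]
ee_rot: [0.0, 0.623, 0.782, -0.0]
ft_force: [0.3, 0.6, 0.6]
opening: 0.698
```

```bash
python3 - <<'E'
from h import *
st=readout.get_state(); p=imaging.get_image("wrist"); save("w1",p["img"])
delta([403,-208,130],103.1)
for X in ([403,-208,27],[407,-300,27],[496,-294,27]): print(proj(p,X,st))
t=imaging.get_image("top")
for b in blocks_top(t): print(*b)
save("t3",t["img"],(200,130,500,290),2.6)
E
```

```text
t 2.27 pos [ 402.6 -209.   130.5] az 102.9 F [-0.9  0.3 -0.9] op 0.701 j [ 0.66  0.41 -0.39  2.12  0.25  0.66  0.33]
 -> [ 403 -208  130] 103.1 row [0.0008, 0.0007, 0.0005, 0.0001, 0.0006, -0.0037]
[[319.00129141 198.40588672]]
[[302.34542864 285.62996514]]
[[389.15549925 297.3390345 ]]
[391.3 188.3] [ 579.5 -282.6] [ 579.3 -282.2] [35. 38.] 37.7 96
```

View pics/w1.png

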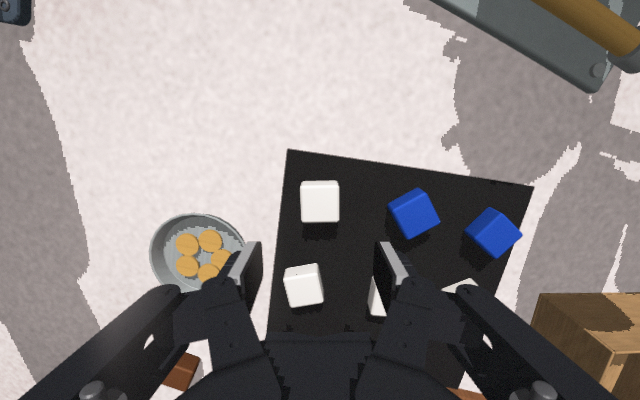

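Call:
step_arm --increments '[[[0.001,0.001,0.06,0,0,0,0.7],[0.001,0.001,0.11,0,0,0,0.7],[0.001,0.001,0.1245,0,0,0,0.7],[0.001,0.001,0.1245,0,0,0,0.7],[0.001,0.001,0.1245,0,0,0,0.2],[0.001,0.001,0.1245,0,0,0,0.2],[0.001,0.001,0.1245,0,0,0,0.2],[0.001,0.001,0.1245,0,0,0,0.2]]]'

```text
time: 3.38
position: [404.0, -207.8, 7.0]
ee_rot: [0.001, 0.623, 0.782, 0.0]
ft_force: [-0.1, 0.2, 8.6]
opening: 0.411
```

```bash
python3 - <<'E'
from h import *
u=np.array([np.cos(np.radians(-11.7)),np.sin(np.radians(-11.7))]);v=np.array([-u[1],u[0]])
O=np.array([530,73])
for x,y in((-5,21),(-5,-20),(0,0)):
    print(O+x*u+y*v)
delta([*(O-5*u+21*v),200],78.3)
E
```

```text
[529.36241915  94.5776155 ]
[521.04814004  54.42948026]
[530.  73.]
t 3.38 pos [ 404.  -207.8    7. ] az 102.9 F [-0.1  0.2  8.6] op 0.411 j [ 0.53  0.62 -0.23  2.23  0.43  0.32  0.16]
 -> [529.4  94.6 200. ] 78.3 row [0.2664, 0.1902, -0.1932, 0.002, 0.0013, 0.4298]
```

Call:
step_arm --increments '[[[0,0,-0.06,0,0,0,0.2],[0,0,-0.12,0,0,0,0.2],[0.05,0.03,-0.18,0,0,0.1,0.2],[0.1,0.07,-0.193,0,0,0.2,0.2],[0.15,0.11,-0.193,0,0,0.3,0.2],[0.2,0.145,-0.193,0,0,0.43,0.2],[0.25,0.178,-0.193,0,0,0.43,0.2],[0.266,0.19,-0.193,0,0,0.43,0.2],[0.266,0.19,-0.193,0,0,0.43,0.2],[0.266,0.19,-0.193,0,0,0.43,0.2]]]' --newtons 60

```text
time: 4.62
position: [528.9, 93.3, 200.0]
ee_rot: [0.001, 0.776, 0.631, 0.0]
ft_force: [0.3, -1.1, -0.4]
opening: 0.405
```

```bash
python3 - <<'E'
from h import *
st=readout.get_state(); p=imaging.get_image("wrist"); save("w2",p["img"])
delta([529.4,94.6,84],78.3)
print(proj(p,[530,73,150],st),proj(p,[557,260,110],st))
t=imaging.get_image("side"); save("s2",t["img"],(200,80,460,300),3)
E
```

```text
t 4.67 pos [528.9  92.7 200. ] az 78.2 F [ 0.1 -1.2 -0.5] op 0.405 j [ 0.01  0.42 -0.4   1.84  0.2   0.92 -0.68]
 -> [529.4  94.6  84. ] 78.3 row [0.0022, -0.0001, 0.116, 0.0022, 0.0018, -0.0018]
[[324.49857348 243.94131636]] [[308.3871163  -23.11789102]]
```

View pics/w2.png

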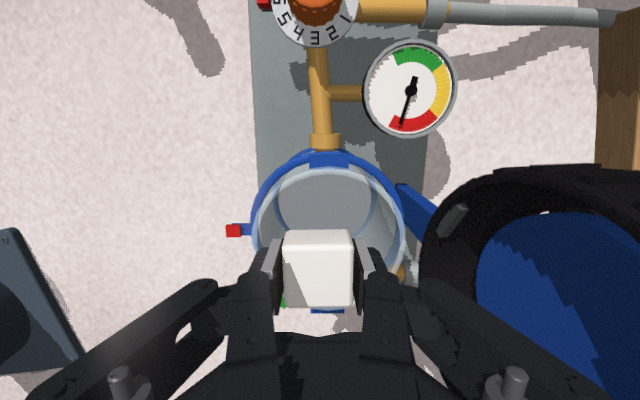

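View pics/s2.png

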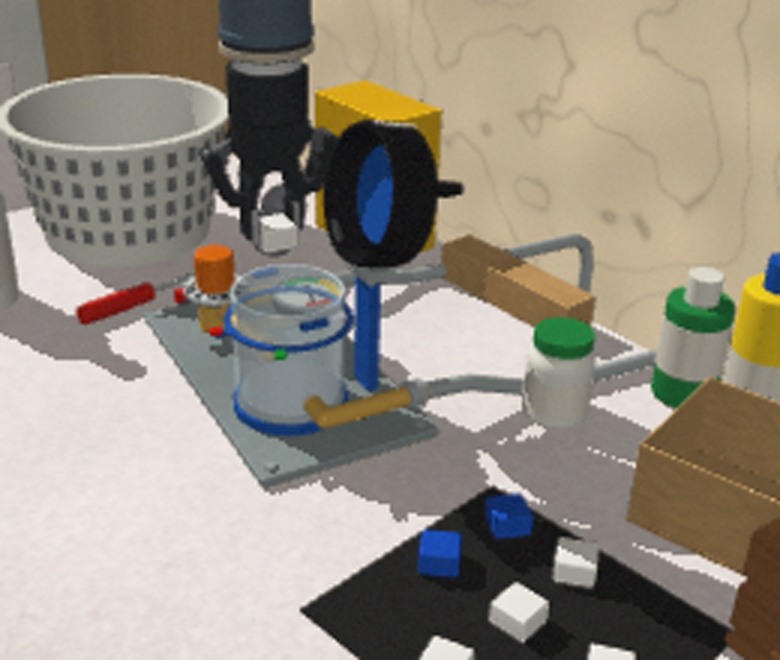

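Call:
step_arm --increments '[[[0.002,0,0.05,0,0,0,0.2],[0.002,0,0.085,0,0,0,0.2],[0.002,0,0.094,0,0,0,0.2],[0.002,0,0.094,0,0,0,0.2],[0.002,0,0.094,0,0,0,0.55],[0.002,0,0.094,0,0,0,0.55],[0.002,0,0.094,0,0,0,0.55],[0.002,0,0.04,0,0,0,0.55],[0.002,0,-0.01,0,0,0,0.55]]]'

```text
time: 5.85
position: [529.2, 94.0, 212.2]
ee_rot: [0.001, 0.776, 0.63, 0.0]
ft_force: [1.0, -0.2, 0.3]
opening: 0.552
```

```bash
python3 - <<'E'
from h import *
st=readout.get_state(); p=imaging.get_image("wrist"); save("w3",p["img"])
t=imaging.get_image("side"); save("s3",t["img"],(200,80,460,300),3)
delta([407.5,-300,130],24.4)
E
```

```text
t 5.95 pos [532.   95.1 216.1] az 78.1 F [-0.3 -0.4  0.2] op 0.546 j [ 0.02  0.4  -0.41  1.82  0.2   0.95 -0.68]
 -> [ 407.5 -300.   130. ] 24.4 row [-0.4125, -0.0413, 0.0846, 0.0091, -0.0073, 0.9374]
```

View pics/w3.png

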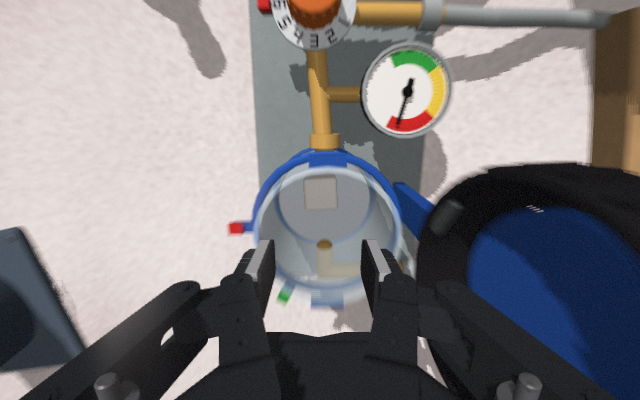

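View pics/s3.png

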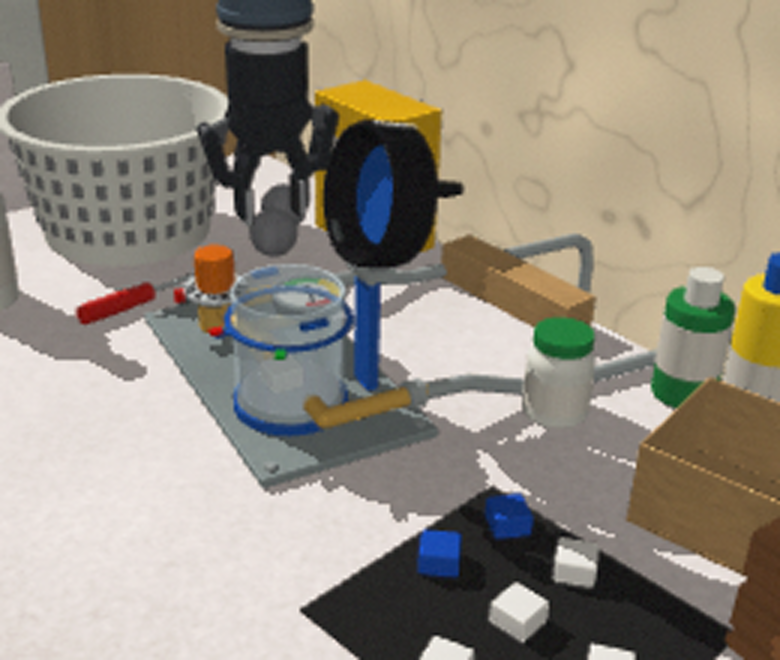

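Call:
step_arm --increments '[[[-0.06,-0.01,0,0.009,-0.007,0.15,0.7],[-0.12,-0.02,0,0.009,-0.007,0.3,0.7],[-0.18,-0.03,0,0.009,-0.007,0.45,0.7],[-0.24,-0.041,0.02,0.009,-0.007,0.6,0.7],[-0.3,-0.041,0.04,0.009,-0.007,0.75,0.7],[-0.36,-0.041,0.06,0.009,-0.007,0.937,0.7],[-0.412,-0.041,0.085,0.009,-0.007,0.937,0.7],[-0.412,-0.041,0.085,0.009,-0.007,0.937,0.7],[-0.412,-0.041,0.085,0.009,-0.007,0.937,0.7]]]'

```text
time: 7.08
position: [407.8, -299.4, 129.8]
ee_rot: [-0.0, 0.977, 0.211, 0.0]
ft_force: [0.5, -0.4, -0.0]
opening: 0.699
```

```bash
cat >> h.py <<'E'
def blocks_w(p,st):
    im=p["img"].astype(int); m=(im.min(2)>130).astype(np.uint8)
    n,l,s,c=cv2.connectedComponentsWithStats(m); out=[]
    for i in range(1,n):
        if s[i,4]<300 or s[i,4]>4000: continue
        ct=cv2.findContours((l==i).astype(np.uint8),cv2.RETR_EXTERNAL,cv2.CHAIN_APPROX_NONE)[0][0]
        W=onz(p,ct[:,0].astype(float),27,st)[:,:2].astype(np.float32)
        (cx,cy),(w,h),a=cv2.minAreaRect(W)
        if 25<min(w,h) and max(w,h)<60:
            print("W",c[i].round(),np.round([cx,cy],1),np.round([w,h]),round(a,1))
E
python3 - <<'E'
from h import *
st=readout.get_state(); p=imaging.get_image("wrist"); save("w4",p["img"])
blocks_w(p,st)
delta([407.5,-300,9],24.4)
t=imaging.get_image("top")
for b in blocks_top(t): print(*b)
E
```

```text
W [360. 104.] [ 498.2 -298.1] [36. 36.] 7.0
W [454. 142.] [ 503.9 -386.3] [37. 43.] 34.7
W [323. 199.] [ 411.  -304.3] [39. 35.] 23.6
t 7.12 pos [ 408.3 -298.8  130.1] az 24.5 F [0.1 1.  0.3] op 0.699 j [ 0.6   0.45 -0.09  2.    0.06  0.69 -0.67]
 -> [ 407.5 -300.     9. ] 24.4 row [-0.0014, 0.0008, 0.1211, -0.0001, -0.0011, 0.0012]
[391.3 188.3] [ 579.6 -282.8] [ 579.5 -282.4] [35. 38.] 37.7 97
[395.3 210.4] [ 496.7 -294. ] [ 496.2 -294.2] [40. 33.] 89.1 100
```

View pics/w4.png

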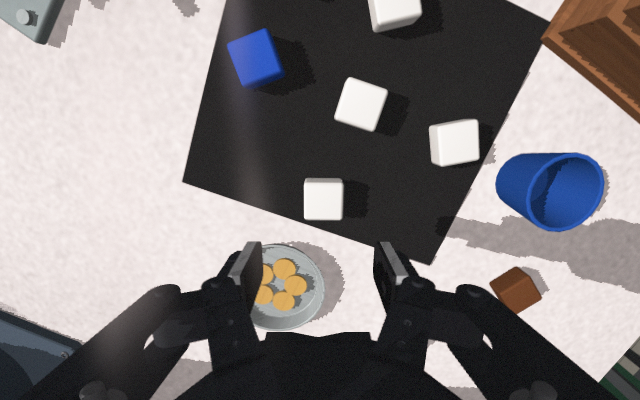

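Call:
step_arm --increments '[[[-0.001,0.002,0.06,0,0,0,0.7],[-0.001,0.002,0.11,0,0,0,0.7],[-0.001,0.002,0.121,0,0,0,0.7],[-0.001,0.002,0.121,0,0,0,0.7],[-0.001,0.002,0.121,0,0,0,0.2],[-0.001,0.002,0.121,0,0,0,0.2],[-0.001,0.002,0.121,0,0,0,0.2],[-0.001,0.002,0.121,0,0,0,0.2]]]'

```text
time: 8.22
position: [409.9, -301.4, 11.4]
ee_rot: [0.001, 0.977, 0.213, 0.002]
ft_force: [-2.4, 0.4, 10.3]
opening: 0.405
```

```bash
python3 - <<'E'
from h import *
delta([522,54,200],78.3)
E
```

```text
t 8.22 pos [ 409.9 -301.4   11.4] az 24.5 F [-2.4  0.4 10.3] op 0.405 j [ 0.58  0.65 -0.06  2.1   0.1   0.39 -0.7 ]
 -> [522  54 200] 78.3 row [0.2502, -0.2761, -0.1887, 0.0046, -0.0015, -0.9383]
```

Call:
step_arm --increments '[[[0,0,-0.06,0.004,0,0,0.2],[0,0,-0.12,0.004,0,0,0.2],[0.04,-0.04,-0.17,0.004,0,-0.18,0.2],[0.08,-0.08,-0.189,0.004,0,-0.36,0.2],[0.12,-0.12,-0.189,0.004,0,-0.54,0.2],[0.16,-0.16,-0.189,0.004,0,-0.72,0.2],[0.2,-0.21,-0.189,0.004,0,-0.9,0.2],[0.24,-0.26,-0.189,0.004,0,-0.938,0.2],[0.25,-0.276,-0.189,0.004,0,-0.938,0.2],[0.25,-0.276,-0.189,0.004,0,-0.938,0.2],[0.25,-0.276,-0.189,0.004,0,-0.938,0.2]]]'

```text
time: 9.6
position: [521.7, 52.5, 201.0]
ee_rot: [0.001, 0.776, 0.631, 0.001]
ft_force: [-0.4, -0.4, -1.1]
opening: 0.405
```

```bash
python3 - <<'E'
from h import *
delta([522.8,53,106],78.3)
st=readout.get_state(); p=imaging.get_image("wrist"); save("w5",p["img"],(160,100,480,400),2)
E
```

```text
t 9.6 pos [521.7  52.5 201. ] az 78.2 F [-0.4 -0.4 -1.1] op 0.405 j [ 0.1   0.4  -0.41  1.87  0.2   0.91 -0.61]
 -> [522.8  53.  106. ] 78.3 row [0.0007, 0.0007, 0.095, 0.0023, -0.0001, -0.0015]
```

View pics/w5.png

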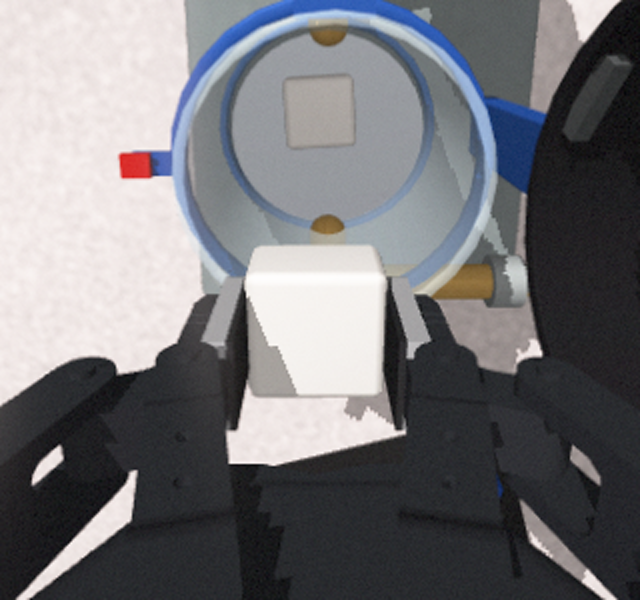

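Block 2 is held squarely (held block at ~(320,320) in the crop), block 1 lies in the bowl's left half. Drop it in the right half.

Call:
step_arm --increments '[[[0.001,0.001,0.05,0.002,0,0,0.2],[0.001,0.001,0.085,0.002,0,0,0.2],[0.001,0.001,0.095,0.002,0,0,0.2],[0.001,0.001,0.095,0.002,0,0,0.2],[0.001,0.001,0.095,0.002,0,0,0.55],[0.001,0.001,0.095,0.002,0,0,0.55],[0.001,0.001,0.095,0.002,0,0,0.55],[0.001,0.001,0.04,0.002,0,0,0.55],[0.001,0.001,-0.01,0.002,0,0,0.55]]]'

```text
time: 10.78
position: [522.6, 52.2, 212.9]
ee_rot: [-0.0, 0.777, 0.63, -0.0]
ft_force: [0.9, 0.6, -0.3]
opening: 0.551
```

```bash
python3 - <<'E'
from h import *
st=readout.get_state(); p=imaging.get_image("wrist"); save("w6",p["img"],(160,100,480,400),2)
t=imaging.get_image("top")
for b in blocks_top(t): print(*b)
t=imaging.get_image("side"); save("s6",t["img"],(200,80,460,300),3)
delta([497,-295,130],96.8)
E
```

```text
[420.1 208.3] [ 503.4 -385. ] [ 503.2 -384.5] [35. 38.] 34.3 101
[395.3 210.4] [ 496.8 -293.8] [ 496.2 -294.2] [40. 33.] 89.1 101
t 10.97 pos [523.2  52.2 212.3] az 78.1 F [-0.5 -0.6 -0.9] op 0.549 j [ 0.11  0.39 -0.42  1.85  0.2   0.94 -0.61]
 -> [ 497 -295  130] 96.8 row [-0.3452, 0.0458, 0.0823, 0.0025, 0.0001, -0.3265]
```

View pics/w6.png

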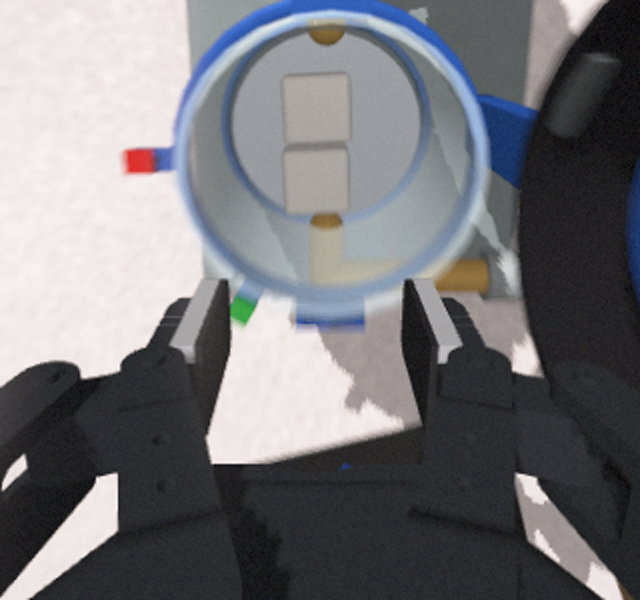

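View pics/s6.png

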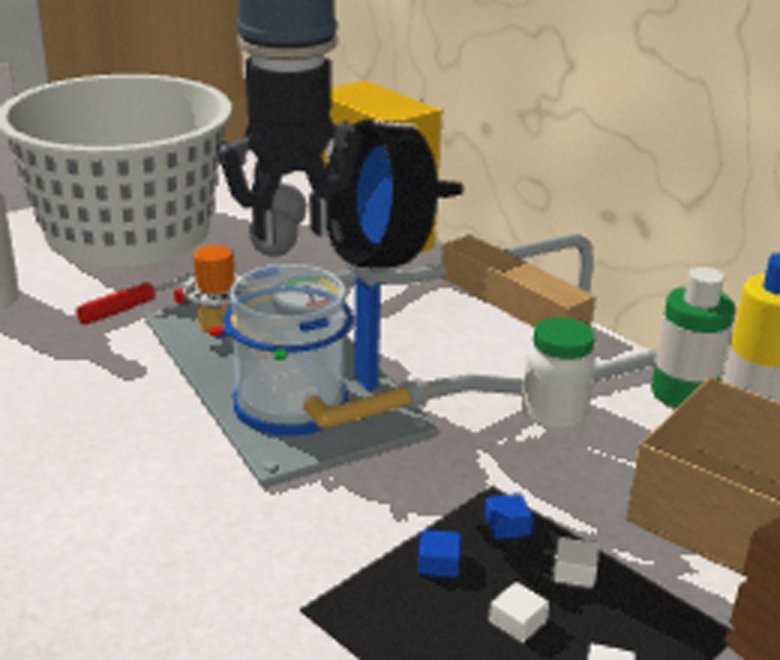

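Call:
step_arm --increments '[[[-0.06,0.01,0,0.002,0,-0.05,0.7],[-0.12,0.02,0,0.002,0,-0.1,0.7],[-0.18,0.03,0,0.002,0,-0.15,0.7],[-0.24,0.04,0.03,0.002,0,-0.25,0.7],[-0.3,0.046,0.06,0.002,0,-0.326,0.7],[-0.345,0.046,0.082,0.002,0,-0.326,0.7],[-0.345,0.046,0.082,0.002,0,-0.326,0.7],[-0.345,0.046,0.082,0.002,0,-0.326,0.7]]]'

```text
time: 11.98
position: [496.6, -294.2, 129.5]
ee_rot: [-0.001, 0.664, 0.747, 0.0]
ft_force: [-0.4, 0.0, 0.4]
opening: 0.694
```

```bash
python3 - <<'E'
from h import *
st=readout.get_state(); p=imaging.get_image("wrist"); save("w7",p["img"])
blocks_w(p,st)
delta([497.3,-296,9],96.8)
E
```

```text
W [410. 200.] [ 579.6 -284.7] [36. 42.] 38.3
W [319. 202.] [ 497.9 -296. ] [35. 39.] 6.8
W [315. 287.] [ 504.6 -384.7] [39. 45.] 34.8
t 12.03 pos [ 497.3 -293.6  130.1] az 96.8 F [0.1 0.6 0.1] op 0.701 j [ 0.72  0.56 -0.41  1.82  0.29  0.82  0.28]
 -> [ 497.3 -296.     9. ] 96.8 row [-0.0025, -0.0003, 0.1211, 0.0002, -0.001, 0.0006]
```

View pics/w7.png

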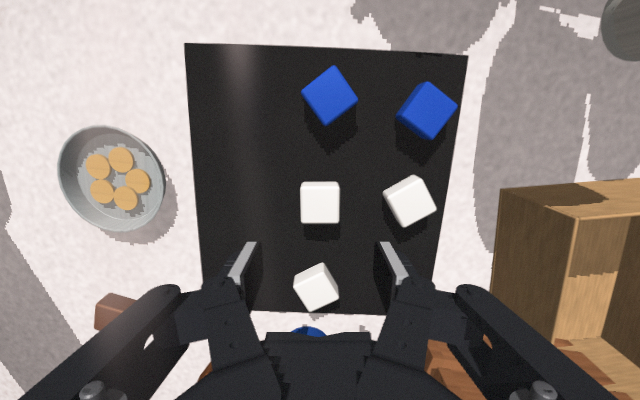

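Call:
step_arm --increments '[[[-0.001,0,0.06,0,0,0,0.7],[-0.001,0,0.11,0,0,0,0.7],[-0.001,0,0.121,0,0,0,0.7],[-0.001,0,0.121,0,0,0,0.7],[-0.001,0,0.121,0,0,0,0.2],[-0.001,0,0.121,0,0,0,0.2],[-0.001,0,0.121,0,0,0,0.2],[-0.001,0,0.121,0,0,0,0.2]]]'

```text
time: 13.02
position: [498.8, -294.9, 11.4]
ee_rot: [0.001, 0.664, 0.748, 0.001]
ft_force: [-0.1, 2.0, 7.8]
opening: 0.401
```

```bash
python3 - <<'E'
from h import *
delta([531,94,200],78.3)
E
```

```text
t 13.03 pos [ 498.8 -294.9   11.4] az 96.8 F [-0.1  2.   7.8] op 0.401 j [ 0.66  0.72 -0.33  1.91  0.4   0.57  0.19]
 -> [531  94 200] 78.3 row [0.3821, 0.0788, -0.1887, 0.0034, 0.0004, 0.3233]
```

Call:
step_arm --increments '[[[0,0,-0.06,0.003,0,0,0.2],[0,0,-0.12,0.003,0,0,0.2],[0.05,0.01,-0.16,0.003,0,0.05,0.2],[0.11,0.02,-0.189,0.003,0,0.1,0.2],[0.17,0.035,-0.189,0.003,0,0.2,0.2],[0.23,0.047,-0.189,0.003,0,0.3,0.2],[0.29,0.06,-0.189,0.003,0,0.323,0.2],[0.345,0.072,-0.189,0.003,0,0.323,0.2],[0.382,0.079,-0.189,0.003,0,0.323,0.2],[0.382,0.079,-0.189,0.003,0,0.323,0.2],[0.382,0.079,-0.189,0.003,0,0.323,0.2]]]'

```text
time: 14.4
position: [531.2, 93.1, 201.1]
ee_rot: [0.001, 0.776, 0.631, 0.0]
ft_force: [-0.1, -0.6, -0.4]
opening: 0.402
```

```bash
python3 - <<'E'
from h import *
delta([531,94,106],78.3)
st=readout.get_state(); p=imaging.get_image("wrist"); save("w8",p["img"],(160,100,480,400),2)
E
```

```text
t 14.4 pos [531.2  93.1 201.1] az 78.3 F [-0.1 -0.6 -0.4] op 0.402 j [ 0.03  0.43 -0.42  1.83  0.21  0.93 -0.69]
 -> [531  94 106] 78.3 row [0.0009, -0.0006, 0.0951, 0.0017, 0.0008, -0.0001]
```

View pics/w8.png

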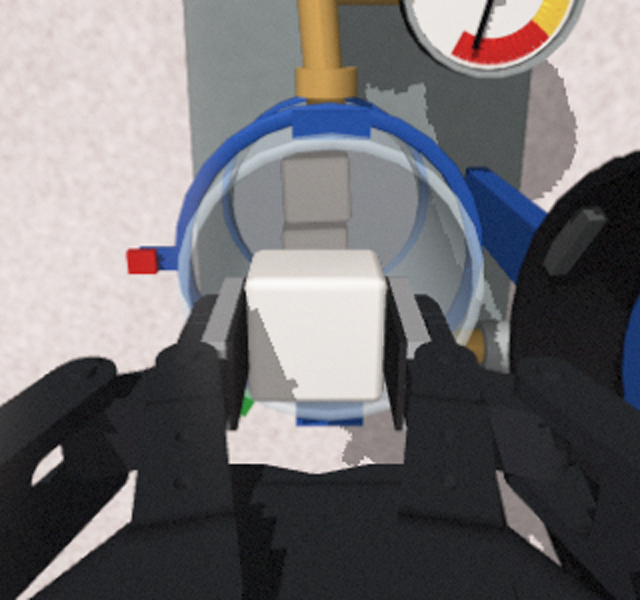

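Call:
step_arm --increments '[[[0.002,0.001,0.05,0.002,0,0,0.2],[0.002,0.001,0.085,0.002,0,0,0.2],[0.002,0.001,0.095,0.002,0,0,0.2],[0.002,0.001,0.095,0.002,0,0,0.2],[0.002,0.001,0.095,0.002,0,0,0.55],[0.002,0.001,0.095,0.002,0,0,0.55],[0.002,0.001,0.095,0.002,0,0,0.55],[0.002,0.001,0.04,0.002,0,0,0.55],[0.002,0.001,-0.01,0.002,0,0,0.55]]]'

```text
time: 15.58
position: [531.9, 94.7, 212.1]
ee_rot: [-0.001, 0.776, 0.631, -0.001]
ft_force: [1.0, 0.6, 0.3]
opening: 0.551
```

```bash
python3 - <<'E'
from h import *
st=readout.get_state(); p=imaging.get_image("wrist"); save("w9",p["img"],(160,100,480,400),2)
t=imaging.get_image("top")
for b in blocks_top(t): print(*b)
delta([504,-386,130],34)
E
```

```text
[391.6 188.7] [ 578.1 -283.9] [ 578.  -282.8] [32. 36.] 37.7 83
[420.1 208.3] [ 503.2 -385.1] [ 502.7 -384.3] [36. 38.] 35.6 102
t 15.72 pos [533.6  95.1 213.4] az 78.2 F [ 0.4  1.1 -0.3] op 0.549 j [ 0.03  0.42 -0.43  1.81  0.21  0.96 -0.68]
 -> [ 504 -386  130] 34 row [-0.4771, 0.0688, 0.0831, 0.003, -0.0025, 0.7721]
```

View pics/w9.png

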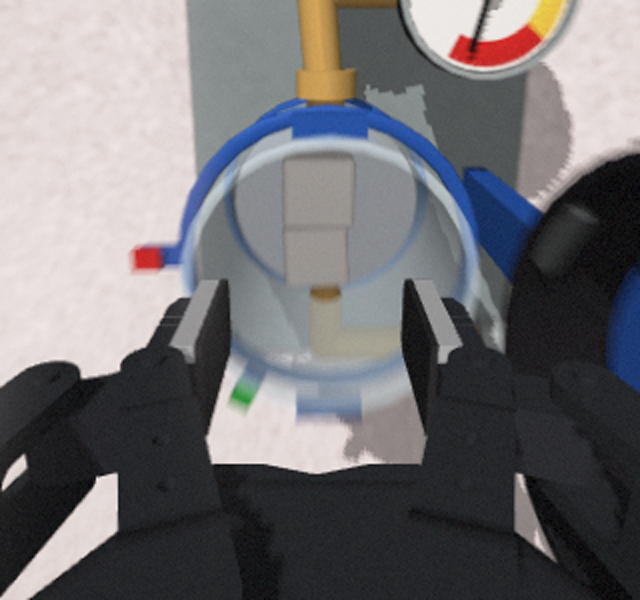

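Call:
step_arm --increments '[[[-0.06,0.008,0,0.002,-0.002,0.1,0.7],[-0.12,0.017,0,0.002,-0.002,0.2,0.7],[-0.18,0.025,0,0.002,-0.002,0.35,0.7],[-0.24,0.035,0,0.002,-0.002,0.5,0.7],[-0.3,0.045,0.03,0.002,-0.002,0.65,0.7],[-0.36,0.055,0.05,0.002,-0.002,0.772,0.7],[-0.42,0.062,0.083,0.002,-0.002,0.772,0.7],[-0.477,0.069,0.083,0.002,-0.002,0.772,0.7],[-0.477,0.069,0.083,0.002,-0.002,0.772,0.7],[-0.477,0.069,0.083,0.002,-0.002,0.772,0.7]]]'

```text
time: 16.98
position: [503.5, -385.5, 128.8]
ee_rot: [-0.001, 0.956, 0.292, -0.0]
ft_force: [0.0, 0.2, 0.2]
opening: 0.7
```

```bash
python3 - <<'E'
from h import *
st=readout.get_state(); p=imaging.get_image("wrist"); save("w10",p["img"])
blocks_w(p,st)
delta([504,-386,9],34)
E
```

```text
W [269.  55.] [ 581.6 -287.1] [35. 35.] 37.5
W [322. 199.] [ 506.9 -388.3] [38. 35.] 34.0
t 17.02 pos [ 504.2 -384.3  129.2] az 34.1 F [0.5 0.5 0.1] op 0.702 j [ 0.67  0.61 -0.15  1.67  0.11  0.87 -0.5 ]
 -> [ 504 -386    9] 34 row [-0.0012, 0.0014, 0.1202, -0.0013, -0.001, 0.0011]
```

View pics/w10.png

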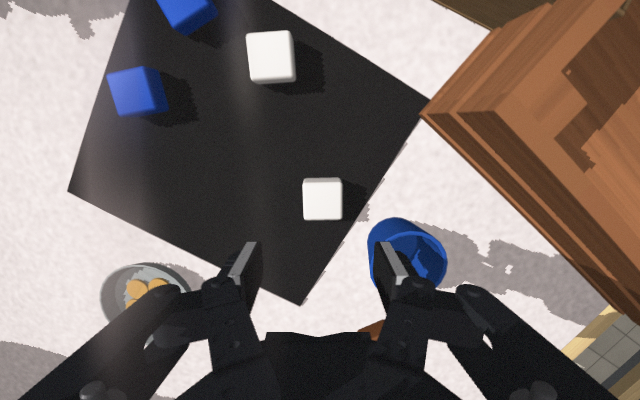

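Call:
step_arm --increments '[[[0,0.002,0.06,0,0,0,0.7],[0,0.002,0.11,0,0,0,0.7],[0,0.002,0.12,0,0,0,0.7],[0,0.002,0.12,0,0,0,0.7],[0,0.002,0.12,0,0,0,0.2],[0,0.002,0.12,0,0,0,0.2],[0,0.002,0.12,0,0,0,0.2],[0,0.002,0.12,0,0,0,0.2]]]'

```text
time: 18.02
position: [506.8, -386.5, 11.8]
ee_rot: [0.001, 0.956, 0.293, 0.002]
ft_force: [0.1, 0.8, 6.9]
opening: 0.403
```

```bash
python3 - <<'E'
from h import *
delta([523,53,200],78.3)
E
```

```text
t 18.02 pos [ 506.8 -386.5   11.8] az 34.1 F [0.1 0.8 6.9] op 0.403 j [ 0.66  0.76 -0.13  1.75  0.15  0.63 -0.53]
 -> [523  53 200] 78.3 row [0.2601, -0.3546, -0.1883, 0.0032, -0.0016, -0.7722]
```

Call:
step_arm --increments '[[[0,0,-0.06,0.003,0,0,0.2],[0,0,-0.12,0.003,0,0,0.2],[0.03,-0.04,-0.16,0.003,0,-0.15,0.2],[0.065,-0.09,-0.188,0.003,0,-0.3,0.2],[0.1,-0.14,-0.188,0.003,0,-0.45,0.2],[0.14,-0.19,-0.188,0.003,0,-0.6,0.2],[0.18,-0.24,-0.188,0.003,0,-0.75,0.2],[0.215,-0.29,-0.188,0.003,0,-0.772,0.2],[0.25,-0.34,-0.188,0.003,0,-0.772,0.2],[0.26,-0.355,-0.188,0.003,0,-0.772,0.2],[0.26,-0.355,-0.188,0.003,0,-0.772,0.2],[0.26,-0.355,-0.188,0.003,0,-0.772,0.2]]]'

```text
time: 19.52
position: [522.9, 52.0, 200.4]
ee_rot: [0.001, 0.776, 0.631, 0.001]
ft_force: [0.7, -0.4, 0.5]
opening: 0.403
```

```bash
python3 - <<'E'
from h import *
delta([523,53,106],78.3)
st=readout.get_state(); p=imaging.get_image("wrist"); save("w11",p["img"],(160,100,480,400),2)
E
```

```text
t 19.52 pos [522.9  52.  200.4] az 78.2 F [ 0.7 -0.4  0.5] op 0.403 j [ 0.12  0.41 -0.44  1.86  0.21  0.91 -0.62]
 -> [523  53 106] 78.3 row [0.001, -0.0003, 0.0944, 0.0021, -0.0007, -0.0015]
```

View pics/w11.png

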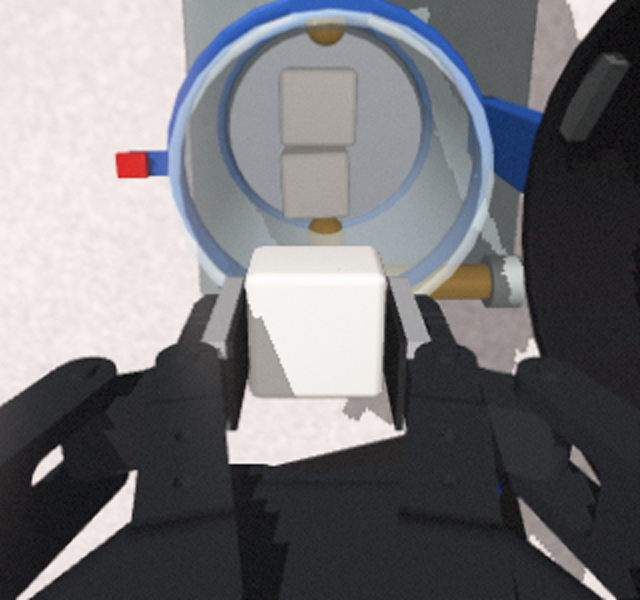

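Call:
step_arm --increments '[[[0.001,0,0.05,0.002,0,0,0.2],[0.001,0,0.085,0.002,0,0,0.2],[0.001,0,0.094,0.002,0,0,0.2],[0.001,0,0.094,0.002,0,0,0.2],[0.001,0,0.094,0.002,0,0,0.55],[0.001,0,0.094,0.002,0,0,0.55],[0.001,0,0.094,0.002,0,0,0.55],[0.001,0,0.04,0.002,0,0,0.55],[0.001,0,-0.01,0.002,0,0,0.55]]]'

```text
time: 20.7
position: [522.8, 52.0, 212.1]
ee_rot: [-0.001, 0.777, 0.63, -0.0]
ft_force: [0.4, 0.6, -0.1]
opening: 0.547
```

```bash
python3 - <<'E'
from h import *
st=readout.get_state(); p=imaging.get_image("wrist"); save("w12",p["img"],(160,100,480,400),2)
t=imaging.get_image("top")
for b in blocks_top(t): print(*b)
delta([580,-284.5,130],37.7)
E
```

```text
t 20.85 pos [524.4  52.2 213.4] az 78.1 F [-1. -1.  0.] op 0.548 j [ 0.13  0.4  -0.45  1.85  0.21  0.94 -0.62]
 -> [ 580.  -284.5  130. ] 37.7 row [-0.3182, 0.1234, 0.0833, 0.0041, -0.0037, 0.7049]
```

View pics/w12.png

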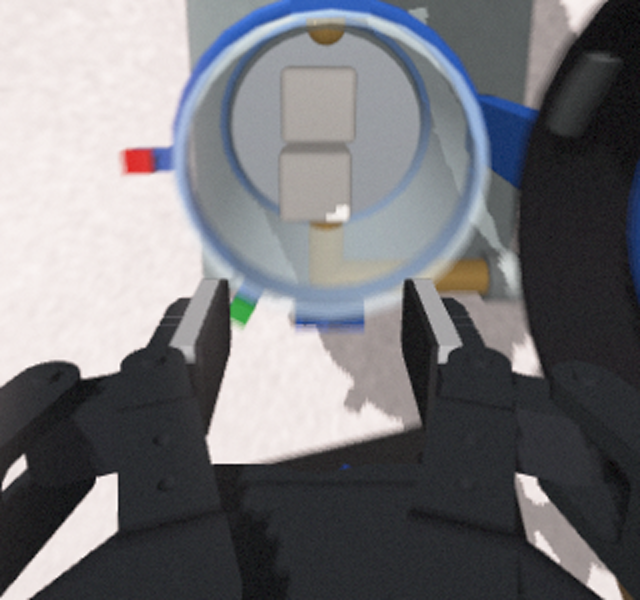

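```bash
python3 - <<'E'
from h import *
t=imaging.get_image("top"); save("t13",t["img"],(330,140,490,290),5)
for d in imaging.masks_of("mat",t): print(d["p"],d["mask"].sum())
s=imaging.get_image("side"); save("s13",s["img"],(200,80,520,400),2)
E
```

```text
0.97 4615
0.37 353
```

View pics/t13.png

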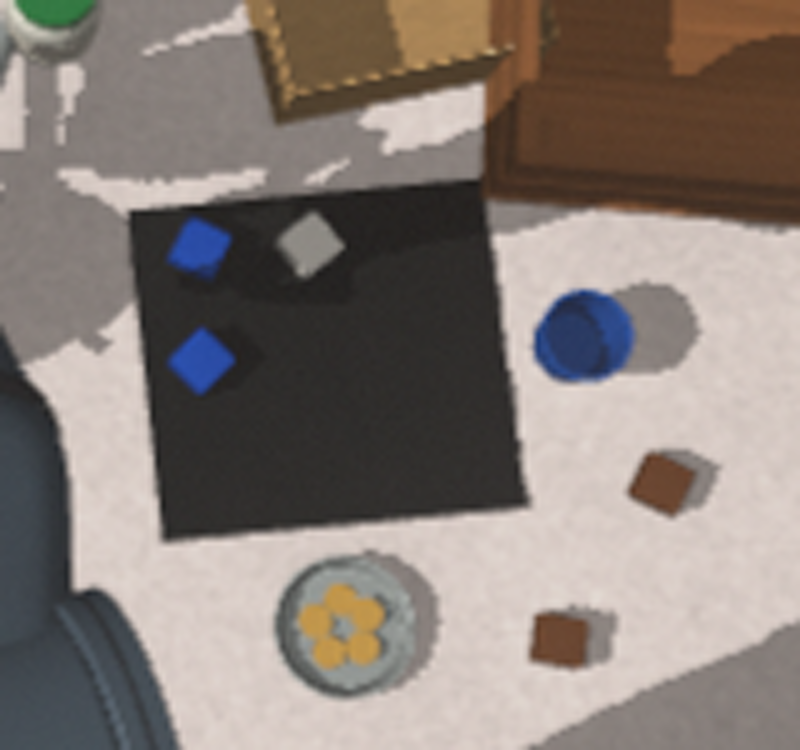

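View pics/s13.png

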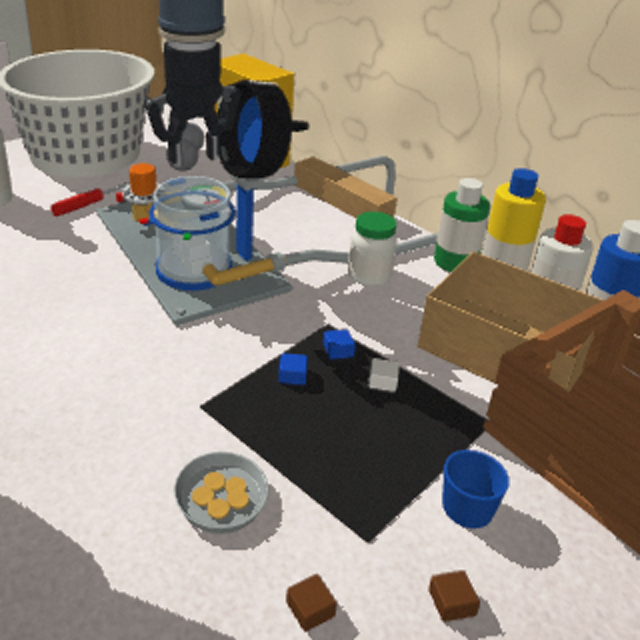

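Call:
step_arm --increments '[[[-0.06,-0.005,0,0.004,-0.003,0,0.6],[-0.12,-0.005,0,0.004,-0.003,0,0.6],[-0.175,0,0,0.004,-0.003,0.15,0.7],[-0.225,0.035,0.02,0.004,-0.003,0.3,0.7],[-0.27,0.075,0.05,0.004,-0.003,0.45,0.7],[-0.318,0.123,0.083,0.004,-0.003,0.6,0.7],[-0.318,0.123,0.083,0.004,-0.003,0.705,0.7],[-0.318,0.123,0.083,0.004,-0.003,0.705,0.7],[-0.318,0.123,0.083,0.004,-0.003,0.705,0.7]]]'

```text
time: 22.12
position: [576.7, -283.3, 126.2]
ee_rot: [-0.002, 0.946, 0.325, -0.003]
ft_force: [0.3, -0.2, 0.6]
opening: 0.694
```

```bash
python3 - <<'E'
from h import *
st=readout.get_state(); p=imaging.get_image("wrist"); save("w14",p["img"])
blocks_w(p,st)
delta([580,-284.5,9],37.7)
E
```

```text
W [324. 197.] [ 583.1 -286.3] [38. 35.] 38.0
t 22.18 pos [ 577.  -283.3  126.8] az 37.9 F [ 0.1 -0.3  0. ] op 0.697 j [ 0.49  0.63 -0.18  1.64  0.14  0.89 -0.65]
 -> [ 580.  -284.5    9. ] 37.7 row [0.0022, 0.0033, 0.1177, -0.0044, 0.0049, 0.0036]
```

View pics/w14.png

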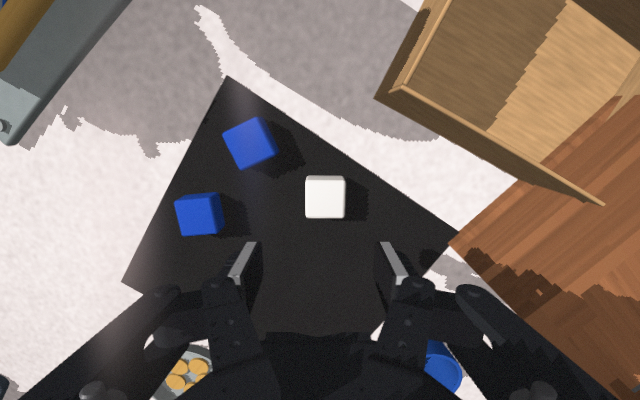

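Call:
step_arm --increments '[[[0.002,0.004,0.06,-0.004,0.005,0,0.7],[0.002,0.004,0.108,-0.004,0.005,0,0.7],[0.002,0.004,0.118,-0.004,0.005,0,0.7],[0.002,0.004,0.118,-0.004,0.005,0,0.7],[0.002,0.004,0.118,-0.004,0.005,0,0.2],[0.002,0.004,0.118,-0.004,0.005,0,0.2],[0.002,0.004,0.118,-0.004,0.005,0,0.2],[0.002,0.004,0.118,-0.004,0.005,0,0.2]]]'

```text
time: 23.18
position: [581.7, -285.7, 11.3]
ee_rot: [0.001, 0.946, 0.325, 0.001]
ft_force: [-0.1, 0.8, 7.7]
opening: 0.403
```

```bash
python3 - <<'E'
from h import *
O=np.array([530,73]);u=np.array([.979,-.203]);v=np.array([.203,.979])
P=O-5*u-150*v
delta([*P,205],78.3)
delta([527,73.5,205],78.3)
E
```

```text
t 23.18 pos [ 581.7 -285.7   11.3] az 37.9 F [-0.1  0.8  7.7] op 0.403 j [ 0.48  0.78 -0.15  1.72  0.18  0.65 -0.68]
 -> [494.7 -72.8 205. ] 78.3 row [0.0625, -0.2208, -0.1942, 0.0037, -0.0009, -0.7049]
t 23.18 pos [ 581.7 -285.7   11.3] az 37.9 F [-0.1  0.8  7.7] op 0.403 j [ 0.48  0.78 -0.15  1.72  0.18  0.65 -0.68]
 -> [527.   73.5 205. ] 78.3 row [0.1779, -0.3164, -0.1943, 0.0037, -0.0009, -0.7049]
```

Call:
step_arm --increments '[[[0,0,-0.06,0.003,0,0,0.2],[0,0,-0.12,0.003,0,0,0.2],[0.015,-0.055,-0.16,0.003,0,-0.15,0.2],[0.03,-0.11,-0.194,0.003,0,-0.3,0.2],[0.045,-0.165,-0.194,0.003,0,-0.45,0.2],[0.062,-0.22,-0.194,0.003,0,-0.6,0.2],[0.09,-0.245,-0.194,0.003,0,-0.705,0.2],[0.13,-0.275,-0.194,0.003,0,-0.705,0.2],[0.165,-0.305,-0.194,0.003,0,-0.705,0.2],[0.178,-0.316,-0.194,0.003,0,-0.705,0.2],[0.178,-0.316,-0.194,0.003,0,-0.705,0.2],[0.178,-0.316,-0.194,0.003,0,-0.705,0.2]]]'

```text
time: 24.68
position: [527.1, 71.3, 204.9]
ee_rot: [0.001, 0.776, 0.631, 0.0]
ft_force: [0.5, -0.8, -0.2]
opening: 0.404
```

```bash
python3 - <<'E'
from h import *
delta([527,73.5,112],78.3)
st=readout.get_state(); p=imaging.get_image("wrist"); save("w15",p["img"],(160,100,480,400),2)
E
```

```text
t 24.68 pos [527.1  71.3 204.9] az 78.2 F [ 0.5 -0.8 -0.2] op 0.404 j [ 0.09  0.41 -0.44  1.84  0.22  0.93 -0.66]
 -> [527.   73.5 112. ] 78.3 row [0.0022, -0.0007, 0.0929, 0.0012, 0.0007, -0.0019]
```

View pics/w15.png

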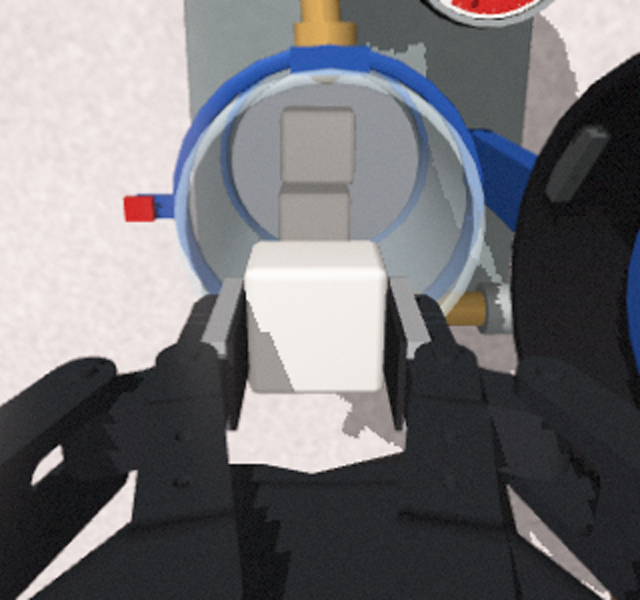

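Call:
step_arm --increments '[[[0.002,0,0.05,0.001,0,0,0.2],[0.002,0,0.085,0.001,0,0,0.2],[0.002,0,0.097,0.001,0,0,0.2],[0.002,0,0.097,0.001,0,0,0.2],[0.002,0,0.097,0.001,0,0,0.55],[0.002,0,0.097,0.001,0,0,0.55],[0.002,0,0.097,0.001,0,0,0.55],[0.002,0,0.04,0.001,0,0,0.55],[0.002,0,-0.01,0.001,0,0,0.55],[0.002,-0.02,-0.04,0.001,0,0,0.55]]]'

```text
time: 25.98
position: [509.2, 77.4, 247.5]
ee_rot: [0.001, 0.777, 0.63, 0.002]
ft_force: [-0.2, -0.4, 0.6]
opening: 0.551
```

```bash
python3 - <<'E'
from h import *
st=readout.get_state(); p=imaging.get_image("wrist"); save("w16",p["img"])
t=imaging.get_image("side"); save("s16",t["img"],(200,80,460,300),3)
t=imaging.get_image("top"); save("t16",t["img"],(200,130,500,290),2.6)
delta([527,73.5,240],78.3)
E
```

```text
t 26.12 pos [508.2  77.7 246.7] az 78.2 F [ 1.1 -0.2 -1.6] op 0.549 j [ 0.1   0.34 -0.47  1.83  0.18  1.01 -0.65]
 -> [527.   73.5 240. ] 78.3 row [-0.0003, 0.0192, 0.0067, 0.0036, -0.0004, -0.0018]
```

View pics/w16.png

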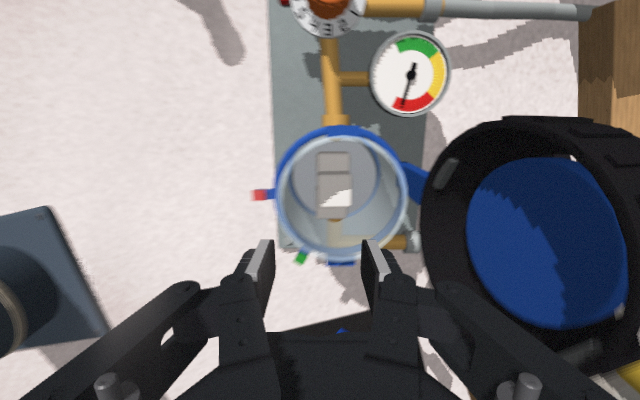

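View pics/t16.png

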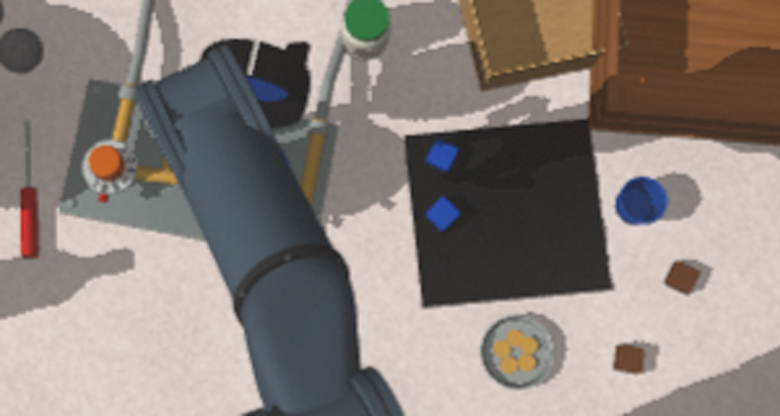

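Call:
step_arm --increments '[[[0.005,-0.02,-0.05,0.004,0,0,0],[0.01,-0.02,-0.1,0.004,0,0,0],[0.015,0.03,-0.11,0.004,0,0,0],[0.015,0.08,-0.11,0.004,0,0,0],[0.015,0.13,-0.11,0.004,0,0,0],[0.015,0.18,-0.11,0.004,0,0,0],[0.015,0.21,-0.11,0.004,0,0,0],[0.015,0.21,-0.11,0.004,0,0,0],[0.015,0.21,-0.11,0.004,0,0,0]]]'

```text
time: 27.25
position: [716.0, 49.7, 356.2]
ee_rot: [-0.001, 0.776, 0.631, -0.001]
ft_force: [-0.2, -0.1, 0.6]
opening: 0.001
```

```bash
cat >> h.py <<'E'
O=np.array([530,73.]);U=np.array([.9792,-.2028]);V=np.array([.2028,.9792])
def F(x,y,z): return np.array([*(O+x*U+y*V),z])
def toF(P): d=np.array(P[:2])-O; return np.round([d@U,d@V,P[2]],1)
E
python3 - <<'E'
from h import *
st=readout.get_state(); p=imaging.get_image("wrist"); save("w17",p["img"])
t=imaging.get_image("side"); save("s17",t["img"],(200,30,460,250),3)
print(toF(st["position"]))
delta(F(188,14,262),78.3)
top=imaging.get_image("top")
for n in ["lid_front","lid"]:
  for im,nm in((t,"side"),(top,"top")):
    for d in imaging.masks_of(n,im)[:2]: print(n,nm,d["p"],d["location"],toF(bydepth(im,d["location"])[0]))
# measure lid outer extent from side depth in feeder frame
d=max(imaging.masks_of("lid",t),key=lambda d:d["p"])["mask"]; yy,xx=np.nonzero(d&(t["depth"]>0))
P=bydepth(t,np.c_[xx,yy]); Q=np.c_[(P[:,:2]-O)@U,(P[:,:2]-O)@V,P[:,2]]
print(np.percentile(Q,[1,5,50,95,99],axis=0).round())
E
```

```text
[186.9  15.  356.2]
t 27.35 pos [715.8  49.8 357.5] az 78.2 F [-0.4 -0.  -0.1] op 0.001 j [ 0.07  0.61 -0.43  1.06  0.24  1.51 -0.51]
 -> [716.9  48.6 262. ] 78.3 row [-0.001, 0.0015, 0.0955, -0.0006, -0.0002, -0.0011]
lid_front side 0.69 [324.6, 144.2] [104.6   7.8 232.5]
lid_front top 0.95 [286.3, 165.3] [ 98.3  41.7 177.2]
lid side 0.96 [326.6, 143.1] [106.1  -2.  239.6]
lid top 0.67 [284.6, 165.7] [ 93.6  45.9 186.8]
lid top 0.62 [169.8, 243.8] [-235.6  374.4  155.2]
[[ 67. -73. 149.]
 [ 74. -70. 174.]
 [103.  -6. 239.]
 [133.  65. 300.]
 [156.  70. 308.]]
```

View pics/s17.png

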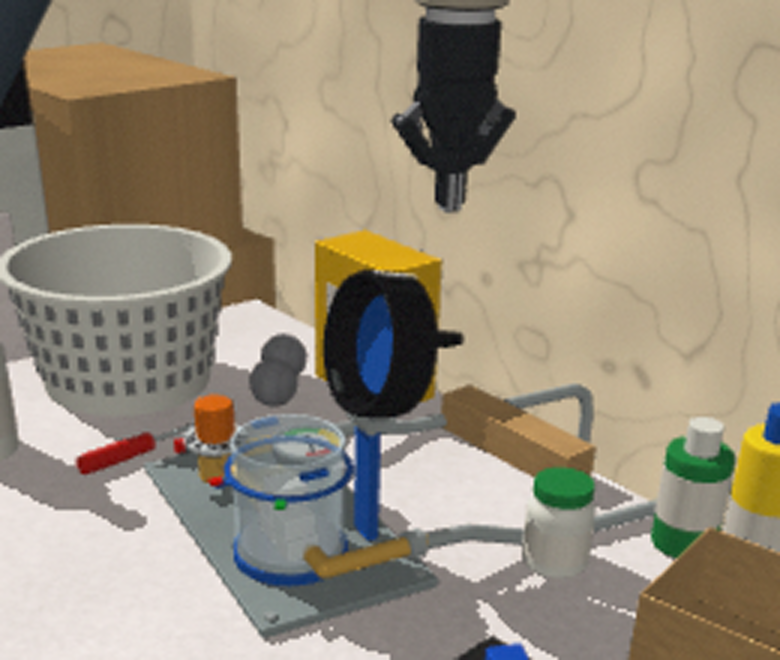

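View pics/w17.png

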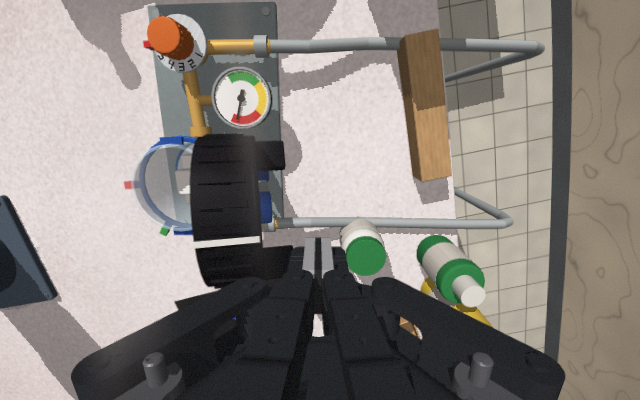

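Call:
step_arm --increments '[[[0,0.002,0.055,0,0,0,0],[0,0.002,0.0955,0,0,0,0],[0,0.002,0.0955,0,0,0,0],[0,-0.02,0.0955,0,0,0,0],[0,-0.035,0.0955,0,0,0,0],[0,-0.047,0.094,0,0,0,0],[0,-0.057,0.092,0,0,0,0],[0,-0.067,0.09,0,0,0,0],[0,-0.077,0.087,0,0,0,0],[0,-0.087,0.085,0,0,0,0],[0,-0.099,0.083,0,0,0,0],[0,-0.099,0.083,0,0,0,0]]]'

```text
time: 29.15
position: [618.3, 70.1, 275.2]
ee_rot: [-0.0, 0.776, 0.631, 0.0]
ft_force: [0.3, -0.2, -0.2]
opening: -0.004
```

```bash
python3 - <<'E'
from h import *
st=readout.get_state(); p=imaging.get_image("wrist"); save("w18",p["img"])
t=imaging.get_image("side"); save("s18",t["img"],(200,80,460,300),3)
print(toF(st["position"]))
delta(F(50,14,272),78.3)
E
```

```text
[ 87.   15.1 275.2]
t 29.25 pos [619.2  69.7 274.9] az 78.2 F [-0.4  0.2  0.3] op 0.002 j [ 0.09  0.49 -0.45  1.51  0.22  1.2  -0.6 ]
 -> [581.8  76.6 272. ] 78.3 row [-0.0009, -0.038, 0.0029, 0.0001, -0.0002, -0.0017]
```

View pics/s18.png

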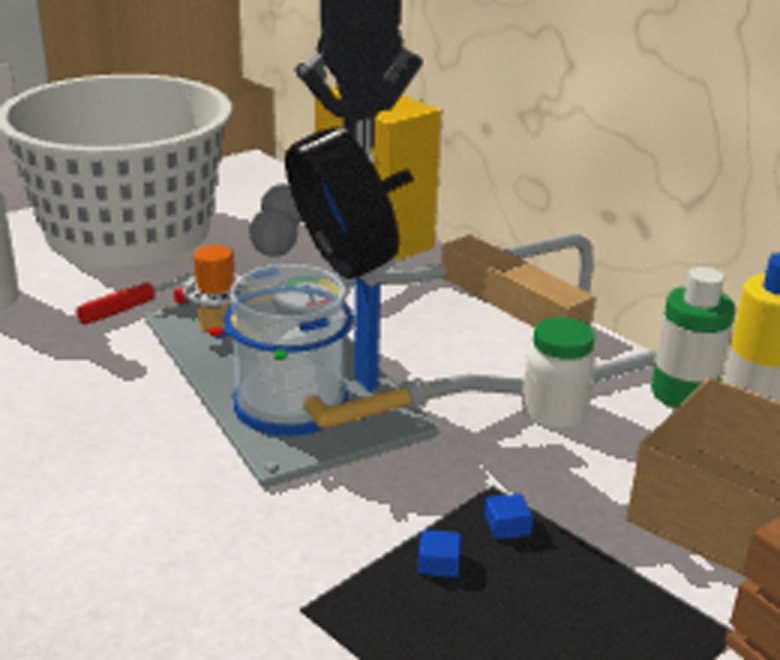

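View pics/w18.png

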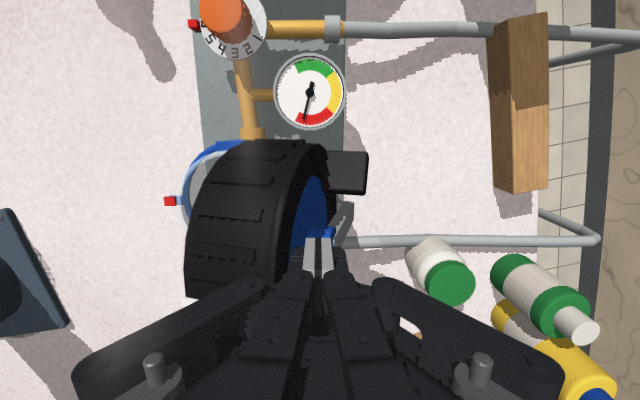

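Call:
step_arm --increments '[[[0,-0.01,0,0,0,0,0],[0,-0.02,0,0,0,0,0],[0,-0.03,0.001,0,0,0,0],[0,-0.04,0.004,0,0,0,0],[0,-0.05,0.008,0,0,0,0],[0,-0.06,0.013,0,0,0,0],[0,-0.07,0.018,0,0,0,0],[0,-0.08,0.026,0,0,0,0],[0,-0.091,0.035,0,0,0,0],[0,-0.102,0.047,0,0,0,0],[0,-0.112,0.06,0,0,0,0],[0,-0.119,0.073,0,0,0,0],[0,-0.119,0.073,0,0,0,0]]]'

```text
time: 30.88
position: [501.4, 94.0, 201.0]
ee_rot: [-0.001, 0.776, 0.631, -0.001]
ft_force: [0.1, 0.1, 0.3]
opening: 0.0
```

```bash
python3 - <<'E'
from h import *
st=readout.get_state(); p=imaging.get_image("wrist"); save("w19",p["img"])
t=imaging.get_image("side"); save("s19",t["img"],(200,80,460,300),3)
print(toF(st["position"]))
delta(F(-58,10,178),78.3)
E
```

```text
[-32.3  14.8 201. ]
t 30.98 pos [502.8  94.1 202.1] az 78.2 F [ 1.1 -0.1  0.8] op 0.001 j [ 0.06  0.39 -0.47  1.89  0.22  0.91 -0.72]
 -> [475.2  94.6 178. ] 78.3 row [-0.0052, -0.0271, 0.0241, 0.0002, -0.0002, -0.0015]
```

View pics/s19.png

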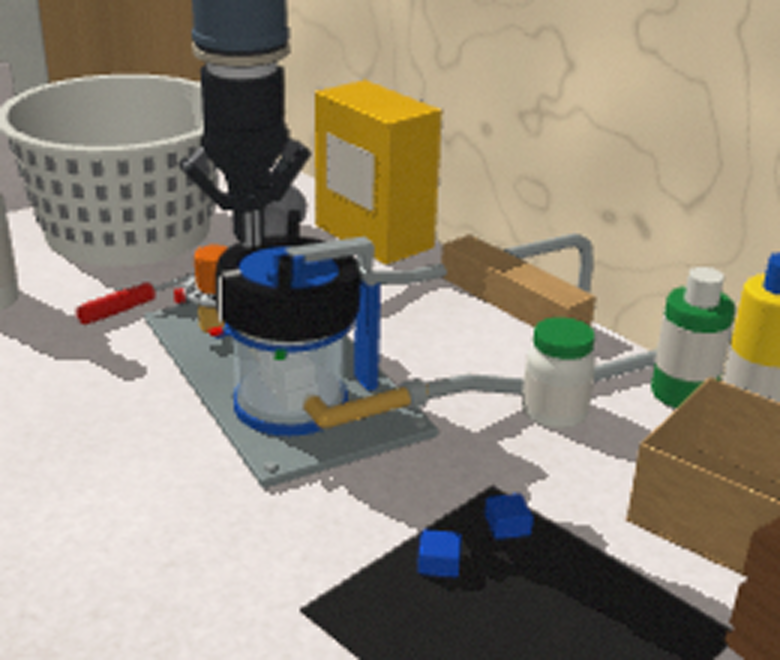

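View pics/w19.png

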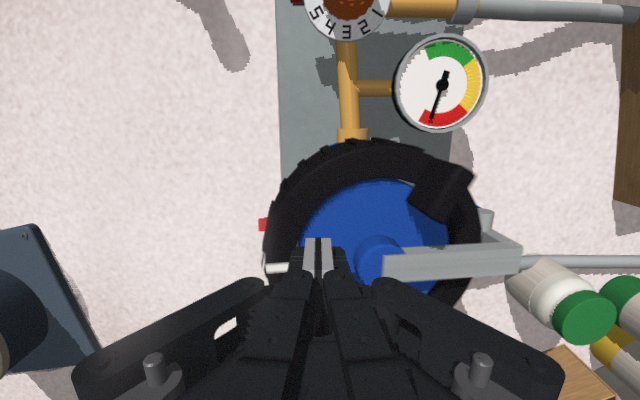

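Call:
step_arm --increments '[[[-0.008,-0.027,0,0,0,0,0],[-0.008,-0.027,0.012,0,0,0,0],[-0.008,-0.027,0.022,0,0,0,0],[-0.008,-0.027,0.027,0,0,0,0],[-0.008,-0.027,0.03,0,0,0,0],[-0.008,-0.027,0.032,0,0,0,0],[-0.008,-0.027,0.032,0,0,0,0]]]'

```text
time: 31.85
position: [475.8, 93.4, 172.9]
ee_rot: [0.001, 0.776, 0.631, 0.002]
ft_force: [-11.1, 1.4, 40.3]
opening: 0.003
```

```bash
python3 - <<'E'
from h import *
print(toF(readout.get_state()["position"]))
delta(F(-58,10,168),78.3)
E
```

```text
[-57.2   9.  172.9]
t 31.85 pos [475.8  93.4 172.9] az 78.2 F [-11.1   1.4  40.3] op 0.003 j [ 0.05  0.39 -0.47  2.    0.24  0.8  -0.76]
 -> [475.2  94.6 168. ] 78.3 row [0.001, -0.0008, 0.0049, 0.0034, -0.0021, -0.0011]
```

Call:
step_arm --increments '[[[0,-0.001,-0.03,0,0,0,0],[-0.02,0,-0.06,0,0,0.18,0],[-0.04,0.003,-0.1,0,0,0.36,0],[-0.04,0.003,-0.1,0,0,0.52,0],[-0.04,0.003,-0.1,0,0,0.52,0]]]'

```text
time: 32.48
position: [470.6, 53.5, 273.1]
ee_rot: [0.0, 0.912, 0.41, 0.002]
ft_force: [0.3, -0.1, 0.2]
opening: -0.003
```

```bash
python3 - <<'E'
from h import *
st=readout.get_state(); p=imaging.get_image("wrist"); save("w20",p["img"])
print(toF(st["position"]))
t=imaging.get_image("top"); save("t20",t["img"],(215,140,345,235),6)
t=imaging.get_image("side"); save("s20",t["img"],(240,120,420,250),4)
for a,b in((240,55),(60,55)):
    X=F(b*np.cos(np.radians(a)),b*np.sin(np.radians(a)),204); print(a,proj(p,X,st))
delta(F(-52,-30,181),48.3)
E
```

```text
[-54.2 -31.2 273.1]
240 [[356.24130603 212.85190988]]
60 [[362.21978777  62.12006067]]
t 32.62 pos [470.1  53.8 272.3] az 48.7 F [-0.8  0.6  0.6] op 0.0 j [ 0.09  0.25 -0.38  1.88  0.11  1.03 -1.06]
 -> [473.   54.2 181. ] 48.3 row [0.002, 0.0018, 0.0913, 0.0011, -0.0028, 0.0063]
```

View pics/w20.png

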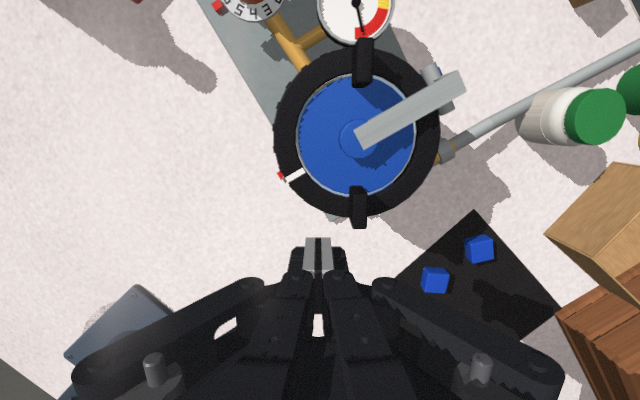

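View pics/s20.png

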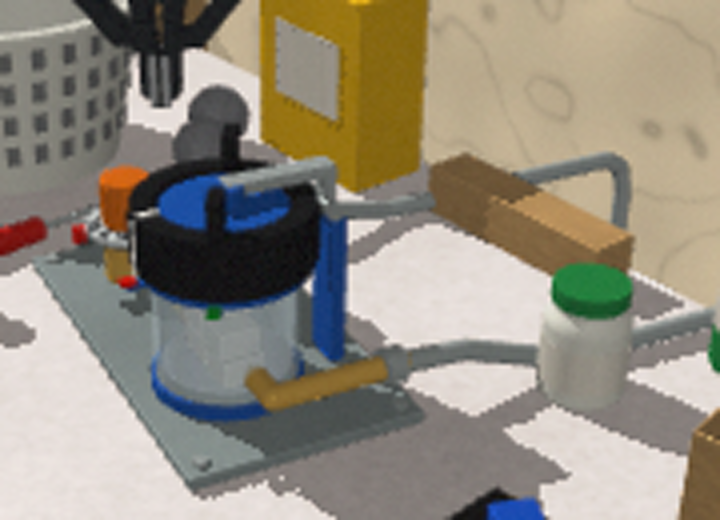

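Call:
step_arm --increments '[[[0.002,0,0.05,0,-0.002,0,0],[0.002,0,0.085,0,-0.002,0,0],[0.002,0,0.09,0,-0.002,0,0],[0.002,0,0.09,0,-0.002,0,0]]]'

```text
time: 33.12
position: [471.9, 55.7, 182.7]
ee_rot: [0.0, 0.911, 0.413, 0.001]
ft_force: [-0.1, 0.7, 0.2]
opening: -0.0
```

```bash
python3 - <<'E'
from h import *
print(toF(readout.get_state()["position"]))
for a in (240,247,255,262,270,277,285,292,300,303):
    r=np.radians(a); x,y=52*np.array([np.cos(r),np.sin(r)])-20.5*np.array([-np.sin(r),np.cos(r)])
    delta(F(x,y,182),48.3+(a-240))
E
```

```text
[-53.4 -28.7 182.7]
t 33.12 pos [471.9  55.7 182.7] az 48.7 F [-0.1  0.7  0.2] op -0.0 j [ 0.05  0.35 -0.36  2.01  0.17  0.81 -1.13]
 -> [480.1  47.8 182. ] 48.3 row [-0.0005, 0.0113, 0.0007, 0.0007, -0.0008, 0.0077]
t 33.12 pos [471.9  55.7 182.7] az 48.7 F [-0.1  0.7  0.2] op -0.0 j [ 0.05  0.35 -0.36  2.01  0.17  0.81 -1.13]
 -> [483.5  41.9 182. ] 55.3 row [-0.0027, 0.0178, 0.0007, 0.0008, -0.0008, -0.1145]
t 33.12 pos [471.9  55.7 182.7] az 48.7 F [-0.1  0.7  0.2] op -0.0 j [ 0.05  0.35 -0.36  2.01  0.17  0.81 -1.13]
 -> [488.3  35.8 182. ] 63.3 row [-0.0042, 0.0255, 0.0007, 0.0008, -0.0007, -0.2541]
t 33.12 pos [471.9  55.7 182.7] az 48.7 F [-0.1  0.7  0.2] op -0.0 j [ 0.05  0.35 -0.36  2.01  0.17  0.81 -1.13]
 -> [493.2  31.  182. ] 70.3 row [-0.0046, 0.0323, 0.0007, 0.0009, -0.0007, -0.3763]
t 33.12 pos [471.9  55.7 182.7] az 48.7 F [-0.1  0.7  0.2] op -0.0 j [ 0.05  0.35 -0.36  2.01  0.17  0.81 -1.13]
 -> [499.4  26.2 182. ] 78.3 row [-0.004, 0.0401, 0.0007, 0.0009, -0.0006, -0.5159]
t 33.12 pos [471.9  55.7 182.7] az 48.7 F [-0.1  0.7  0.2] op -0.0 j [ 0.05  0.35 -0.36  2.0
[... 194 characters left out ...]
2.01  0.17  0.81 -1.13]
 -> [512.5  19.9 182. ] 93.3 row [-0.0001, 0.0541, 0.0007, 0.001, -0.0005, -0.7777]
t 33.12 pos [471.9  55.7 182.7] az 48.7 F [-0.1  0.7  0.2] op -0.0 j [ 0.05  0.35 -0.36  2.01  0.17  0.81 -1.13]
 -> [519.1  18.2 182. ] 100.3 row [0.0029, 0.0602, 0.0007, 0.001, -0.0004, -0.8999]
t 33.12 pos [471.9  55.7 182.7] az 48.7 F [-0.1  0.7  0.2] op -0.0 j [ 0.05  0.35 -0.36  2.01  0.17  0.81 -1.13]
 -> [526.9  17.2 182. ] 108.3 row [0.0073, 0.0667, 0.0007, 0.0011, -0.0004, -1.0395]
t 33.12 pos [471.9  55.7 182.7] az 48.7 F [-0.1  0.7  0.2] op -0.0 j [ 0.05  0.35 -0.36  2.01  0.17  0.81 -1.13]
 -> [529.8  17.1 182. ] 111.3 row [0.0092, 0.0689, 0.0007, 0.0011, -0.0003, -1.0918]
```

Call:
step_arm --increments '[[[-0.0005,0.0113,0,0,0,0.008,0],[-0.003,0.018,0,0,0,-0.115,0],[-0.004,0.0255,0,0,0,-0.254,0],[-0.0045,0.032,0,0,0,-0.376,0],[-0.004,0.04,0,0,0,-0.516,0],[-0.003,0.0467,0,0,0,-0.638,0],[0,0.054,0,0,0,-0.778,0],[0.003,0.06,0,0,0,-0.9,0],[0.003,0.06,0,0,0,-0.9,0]]]'

```text
time: 34.25
position: [520.2, 17.5, 183.6]
ee_rot: [0.001, 0.642, 0.767, 0.001]
ft_force: [0.1, 0.5, -0.5]
opening: 0.0
```

```bash
python3 - <<'E'
from h import *
st=readout.get_state(); print(toF(st["position"]))
p=imaging.get_image("wrist"); save("w21",p["img"],(100,100,500,400),2)
t=imaging.get_image("side"); save("s21",t["img"],(240,120,420,250),4)
for a in (300,303,305,307):
    r=np.radians(a); x,y=52*np.array([np.cos(r),np.sin(r)])-20.5*np.array([-np.sin(r),np.cos(r)])
    delta(F(x,y,182),48.3+(a-240))
E
```

```text
[  1.6 -56.3 183.6]
t 34.35 pos [519.6  18.1 183.4] az 100.1 F [0.4 0.3 0.9] op -0.005 j [ 0.28  0.44 -0.58  1.9   0.31  0.89 -0.27]
 -> [526.9  17.2 182. ] 108.3 row [-0.0021, 0.007, 0.0014, 0.0024, 0.0004, -0.1431]
t 34.35 pos [519.6  18.1 183.4] az 100.1 F [0.4 0.3 0.9] op -0.005 j [ 0.28  0.44 -0.58  1.9   0.31  0.89 -0.27]
 -> [529.8  17.1 182. ] 111.3 row [-0.0027, 0.0099, 0.0014, 0.0024, 0.0004, -0.1954]
t 34.35 pos [519.6  18.1 183.4] az 100.1 F [0.4 0.3 0.9] op -0.005 j [ 0.28  0.44 -0.58  1.9   0.31  0.89 -0.27]
 -> [531.7  17.1 182. ] 113.3 row [-0.003, 0.0118, 0.0014, 0.0024, 0.0005, -0.2303]
t 34.35 pos [519.6  18.1 183.4] az 100.1 F [0.4 0.3 0.9] op -0.005 j [ 0.28  0.44 -0.58  1.9   0.31  0.89 -0.27]
 -> [533.7  17.2 182. ] 115.3 row [-0.0033, 0.0138, 0.0014, 0.0024, 0.0005, -0.2653]
```

View pics/s21.png

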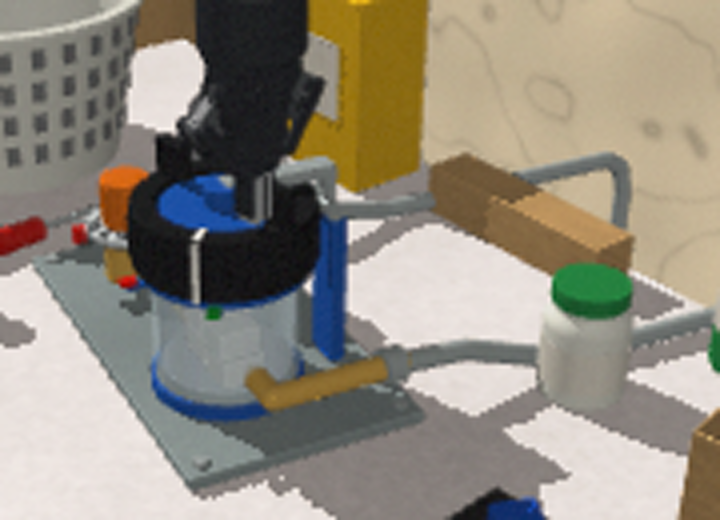

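View pics/w21.png

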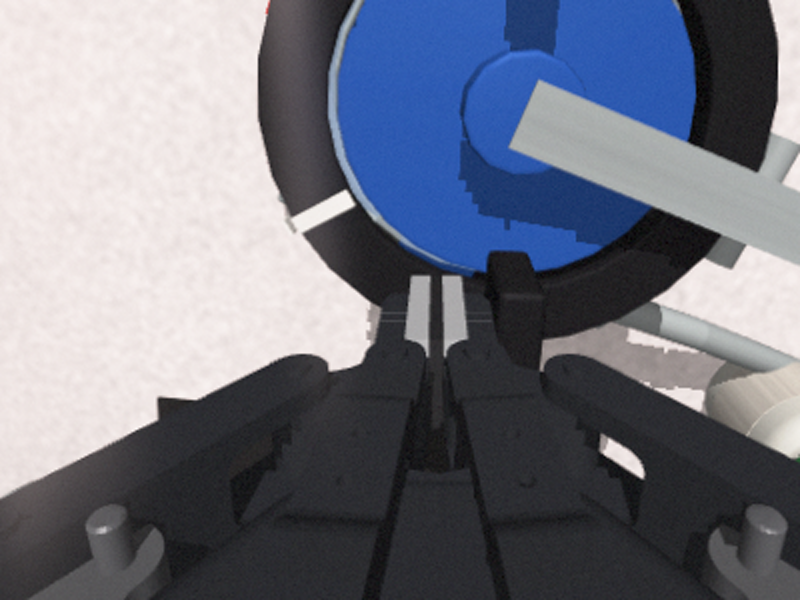

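Call:
step_arm --increments '[[[-0.001,0.0035,0,0,0,-0.07,0],[-0.002,0.007,0,0,0,-0.143,0],[-0.0027,0.0099,0,0,0,-0.195,0],[-0.003,0.0118,0,0,0,-0.23,0],[-0.003,0.0118,0,0,0,-0.23,0]]]'

```text
time: 34.98
position: [530.9, 16.5, 183.5]
ee_rot: [0.001, 0.55, 0.835, -0.0]
ft_force: [-3.7, -2.7, 2.7]
opening: -0.001
```

```bash
python3 - <<'E'
from h import *
st=readout.get_state(); print(toF(st["position"]))
p=imaging.get_image("wrist"); save("w22",p["img"],(100,100,500,400),2)
t=imaging.get_image("side"); save("s22",t["img"],(240,120,420,250),4)
for a in (307,309,311):
    r=np.radians(a); x,y=52*np.array([np.cos(r),np.sin(r)])-20.5*np.array([-np.sin(r),np.cos(r)])
    delta(F(x,y,182),48.3+(a-240))
E
```

```text
[ 12.3 -55.1 183.5]
t 35.08 pos [530.9  16.6 183.4] az 113.2 F [-4.1 -2.7  3. ] op 0.004 j [ 0.32  0.47 -0.64  1.87  0.35  0.92 -0.08]
 -> [533.7  17.2 182. ] 115.3 row [-0.0005, 0.0028, 0.0015, 0.0007, 0.0013, -0.0366]
t 35.08 pos [530.9  16.6 183.4] az 113.2 F [-4.1 -2.7  3. ] op 0.004 j [ 0.32  0.47 -0.64  1.87  0.35  0.92 -0.08]
 -> [535.6  17.4 182. ] 117.3 row [-0.0011, 0.0046, 0.0015, 0.0007, 0.0013, -0.0716]
t 35.08 pos [530.9  16.6 183.4] az 113.2 F [-4.1 -2.7  3. ] op 0.004 j [ 0.32  0.47 -0.64  1.87  0.35  0.92 -0.08]
 -> [537.6  17.6 182. ] 119.3 row [-0.0017, 0.0065, 0.0015, 0.0006, 0.0013, -0.1065]
```

View pics/s22.png

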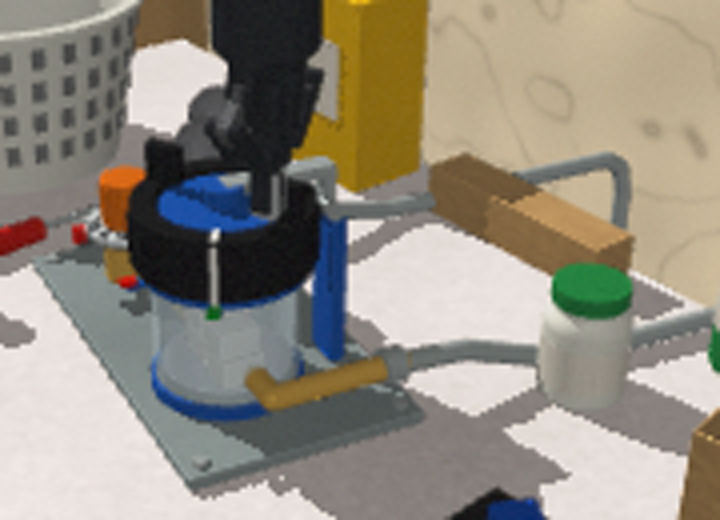

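View pics/w22.png

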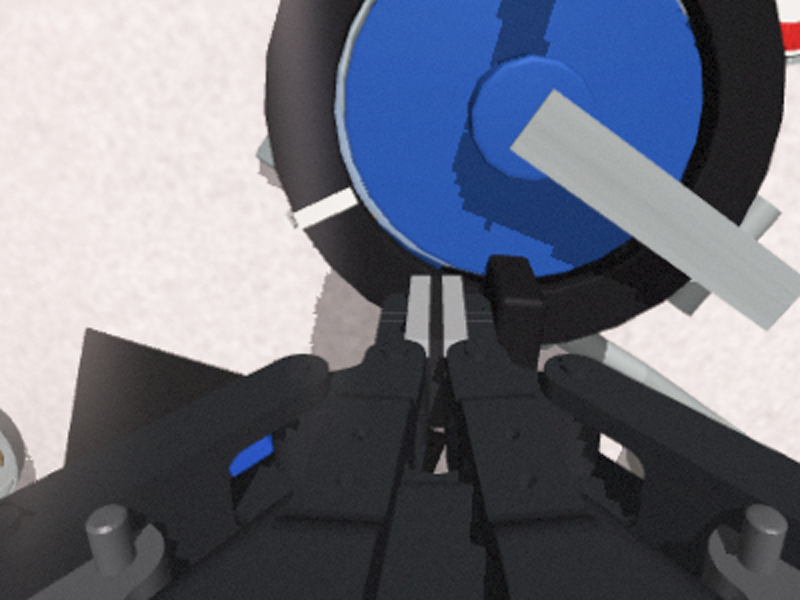

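Call:
step_arm --increments '[[[-0.0003,0.001,0,0,0,-0.02,0],[-0.0005,0.002,0,0,0,-0.03,0],[-0.0005,0.002,0,0,0,-0.03,0]]]'

```text
time: 35.45
position: [531.1, 16.2, 183.4]
ee_rot: [-0.0, 0.538, 0.843, -0.002]
ft_force: [-9.8, -4.1, 5.9]
opening: -0.002
```

```bash
python3 - <<'E'
from h import *
st=readout.get_state(); print(toF(st["position"]))
t=imaging.get_image("side"); save("s23",t["img"],(240,120,420,250),4)
delta(st["position"],113)
E
```

```text
[ 12.6 -55.4 183.4]
t 35.5 pos [531.2  16.1 183.4] az 114.8 F [-8.5 -3.8  5.5] op 0.002 j [ 0.32  0.47 -0.64  1.86  0.35  0.92 -0.05]
 -> [531.1  16.2 183.4] 113 row [0.0, 0.0, 0.0, -0.003, 0.0017, 0.0321]
```

View pics/s23.png

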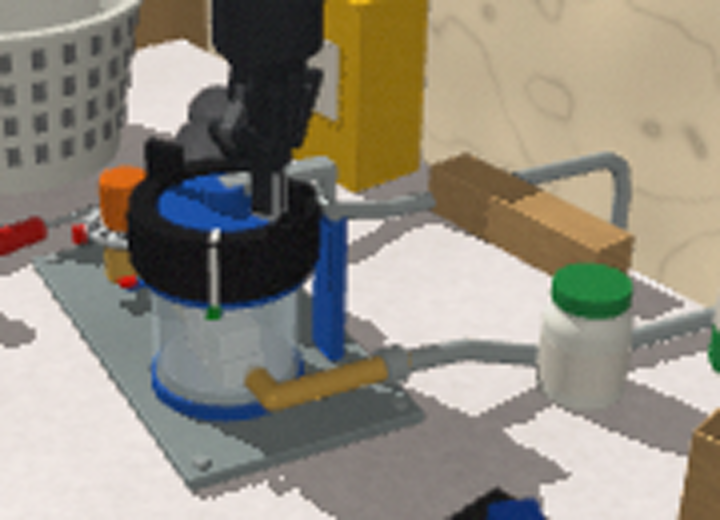

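```bash
python3 - <<'E'
from h import *
delta([557.7,260,190],140)
delta([540,200,265],125)
E
```

```text
t 35.5 pos [531.2  16.1 183.4] az 114.8 F [-8.5 -3.8  5.5] op 0.002 j [ 0.32  0.47 -0.64  1.86  0.35  0.92 -0.05]
 -> [557.7 260.  190. ] 140 row [0.2102, 0.1265, -0.0073, -0.0033, 0.0009, -0.4391]
t 35.5 pos [531.2  16.1 183.4] az 114.8 F [-8.5 -3.8  5.5] op 0.002 j [ 0.32  0.47 -0.64  1.86  0.35  0.92 -0.05]
 -> [540 200 265] 125 row [0.163, 0.085, -0.0821, -0.0032, 0.0013, -0.1773]
```

Call:
step_arm --increments '[[[0,-0.006,0,-0.003,0,0,0],[0,-0.007,-0.04,-0.003,0,0,0],[0,-0.007,-0.085,-0.003,0,0,0],[0.05,0.022,-0.085,-0.003,0,-0.1,0.3],[0.1,0.05,-0.085,-0.003,0,-0.2,0.6],[0.15,0.08,-0.085,-0.003,0,-0.3,1],[0.2,0.11,-0.07,-0.003,0,-0.439,1],[0.21,0.1265,-0.03,-0.003,0,-0.439,1],[0.21,0.1265,-0.007,-0.003,0,-0.439,1],[0.21,0.1265,-0.007,-0.003,0,-0.439,1]]]'

```text
time: 36.75
position: [557.0, 259.7, 188.1]
ee_rot: [-0.001, 0.342, 0.94, -0.001]
ft_force: [-0.1, -0.6, 0.6]
opening: 1.003
```

```bash
python3 - <<'E'
from h import *
st=readout.get_state(); p=imaging.get_image("wrist"); save("w24",p["img"])
print(proj(p,[557.7,260,110],st),proj(p,F(-10.7,188.7,110),st))
for d in imaging.masks_of("sleeve_top",p)[:2]: print(d["p"],d["location"],onz(p,d["location"],100,st))
delta([557.7,260,78],140)
t=imaging.get_image("side"); save("s24",t["img"],(200,80,460,300),3)
E
```

```text
[[320.03366671 208.88013619]] [[320.05319316 209.00173956]]
0.77 [322.1, 193.5] [[550.80784365 268.10112351 100.        ]]
t 36.85 pos [558.1 260.1 190.6] az 140.0 F [ 0.2 -1.  -0.3] op 0.997 j [-0.05  0.61 -0.75  1.64  0.46  1.08 -0.07]
 -> [557.7 260.   78. ] 140 row [0.0003, -0.0004, 0.1126, 0.0007, 0.001, -0.0006]
```

View pics/w24.png

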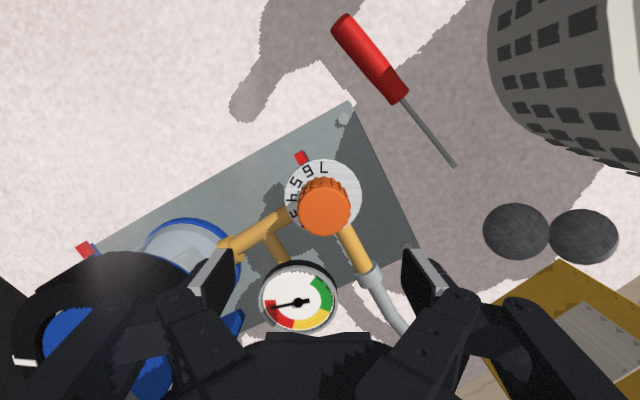

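View pics/s24.png

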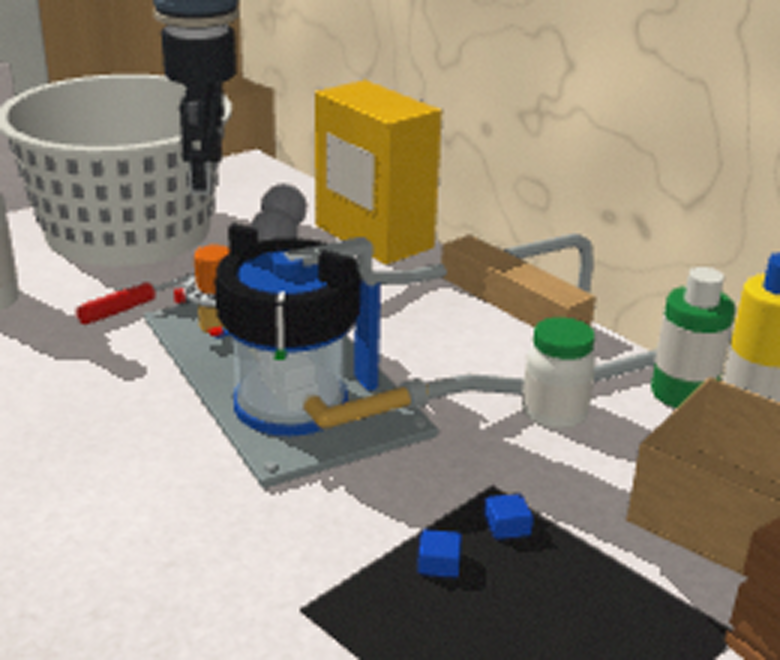

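```bash
python3 - <<'E'
from h import *
im=cv2.imread("pics/w24.png"); save("w24z",im,(260,140,390,260),6)
E
```

```text
(no output)
```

View pics/w24z.png

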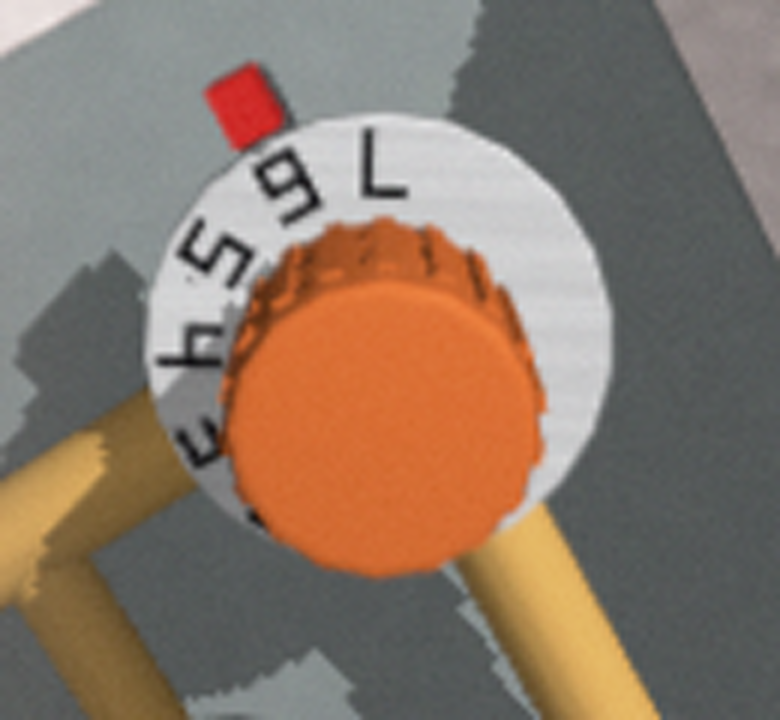

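Call:
step_arm --increments '[[[0,0.0015,0.06,0,0,0,1],[0,0.0015,0.105,0,0,0,1],[0,0.0015,0.114,0,0,0,1],[0,0.0015,0.114,0,0,0,1],[0,0.0015,0.114,0,0,0,0.3],[0,0.0015,0.114,0,0,0,0.3],[0,0.0015,0.114,0,0,0,0.3],[0,0.0015,0.114,0,0,0,0.3]]]' --newtons 45

```text
time: 37.9
position: [560.7, 262.3, 78.8]
ee_rot: [0.002, 0.342, 0.94, 0.002]
ft_force: [1.5, 0.6, 7.0]
opening: 0.503
```

```bash
python3 - <<'E'
from h import *
st=readout.get_state();delta(st["position"],80)
E
```

```text
t 37.9 pos [560.7 262.3  78.8] az 140.0 F [1.5 0.6 7. ] op 0.503 j [-0.1   0.73 -0.68  1.75  0.58  0.87 -0.17]
 -> [560.7 262.3  78.8] 80 row [0.0, 0.0, 0.0, 0.0057, -0.0001, 1.0464]
```

Call:
step_arm --increments '[[[0,0,0,0,0,0.18,0.3],[0,0,0,0,0,0.36,0.3],[0,0,0,0,0,0.54,0.3],[0,0,0,0,0,0.72,0.3],[0,0,0,0,0,0.9,0.3],[0,0,0,0,0,1.07,0.3],[0,0,0,0,0,1.07,0.3],[0,0,0,0,0,1.07,0.3]]]'

```text
time: 38.9
position: [561.4, 262.6, 79.0]
ee_rot: [0.001, 0.773, 0.634, 0.003]
ft_force: [4.6, 1.7, -6.9]
opening: 0.498
```

```bash
python3 - <<'E'
from h import *
st=readout.get_state();delta(st["position"],80); print(st["moment"])
p=imaging.get_image("wrist"); save("w25",p["img"],(200,100,440,300),3)
E
```

```text
t 38.9 pos [561.4 262.6  79. ] az 78.7 F [ 4.6  1.7 -6.9] op 0.498 j [-0.27  0.67 -0.39  1.76  0.35  0.77 -1.03]
 -> [561.4 262.6  79. ] 80 row [0.0, 0.0, 0.0, 0.0059, -0.0039, -0.0222]
[ 0.30482492 -0.75311074  0.10125936]
```

View pics/w25.png

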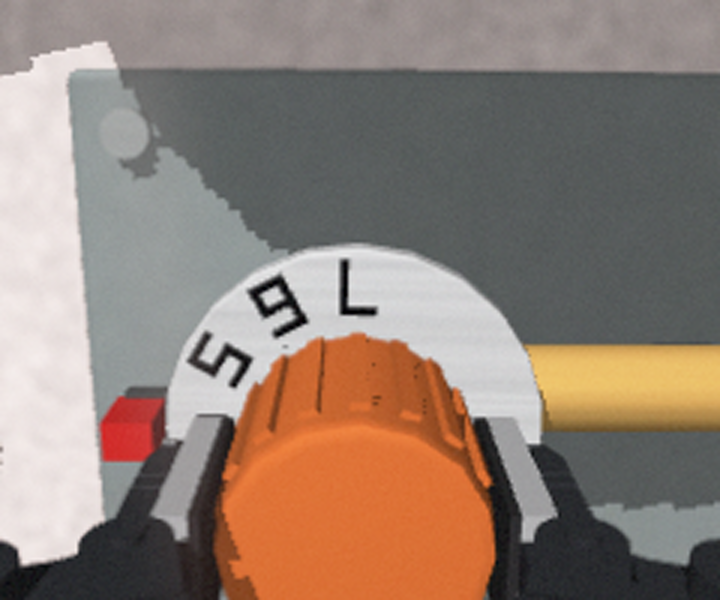

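Call:
step_arm --increments '[[[0,0,0,0,0,0,0.6],[0,0,0,0,0,0,1],[0,0,0,0,0,0,1],[0,0,-0.05,0,0,0,1],[0,0,-0.11,0,0,0,1],[0,0,-0.17,0,0,0,1],[0,0,-0.17,0,0,0,1]]]'

```text
time: 39.83
position: [562.1, 263.7, 254.3]
ee_rot: [0.002, 0.773, 0.634, 0.008]
ft_force: [0.3, 0.5, -1.0]
opening: 1.002
```

```bash
python3 - <<'E'
from h import *
st=readout.get_state();delta(st["position"],80)
p=imaging.get_image("wrist"); save("w26",p["img"]); save("w26z",p["img"],(220,120,420,260),4)
E
```

```text
t 39.83 pos [562.1 263.7 254.3] az 78.7 F [ 0.3  0.5 -1. ] op 1.002 j [-0.23  0.49 -0.46  1.56  0.24  1.13 -0.93]
 -> [562.1 263.7 254.3] 80 row [0.0, 0.0, 0.0, 0.0128, -0.0096, -0.0222]
```

View pics/w26z.png

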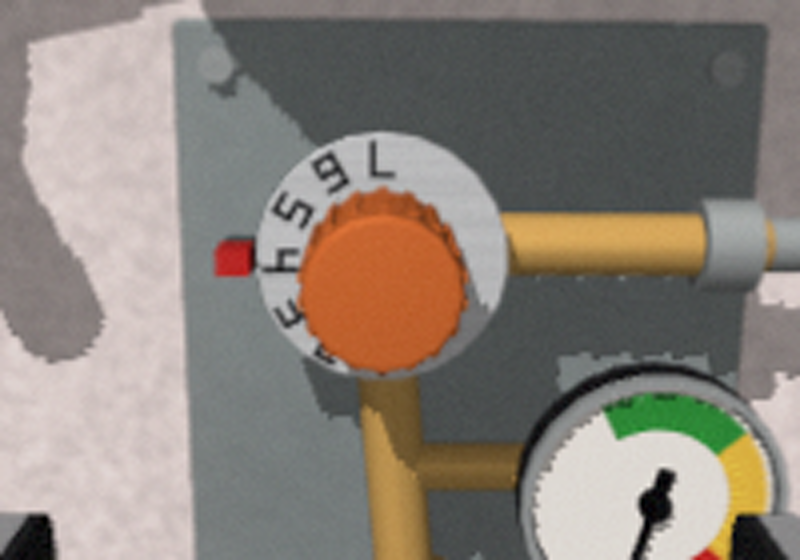

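View pics/w26.png

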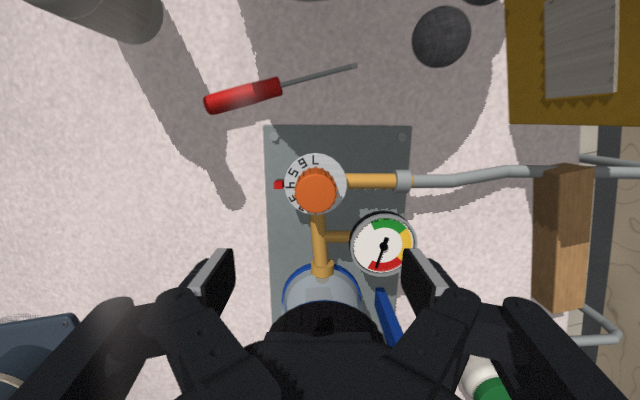

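Call:
step_arm --increments '[[[0,-0.03,-0.03,0,0,0,1],[0.02,-0.06,-0.06,0,0,0,1],[0.06,-0.08,-0.08,0,0,0,1],[0.08,-0.1,-0.08,0,0,0,1],[0.08,-0.1,-0.08,0,0,0,1]]]'

```text
time: 40.5
position: [475.5, 362.4, 329.5]
ee_rot: [0.001, 0.772, 0.636, 0.004]
ft_force: [0.7, 0.0, 0.5]
opening: 1.002
```

```bash
python3 - <<'E'
from h import *
st=readout.get_state();delta(st["position"],80)
t=imaging.get_image("side"); save("s27",t["img"],(180,100,440,300),3)
t=imaging.get_image("top"); save("t27",t["img"],(130,90,500,290),2.1); save("t27z",t["img"],(215,140,345,235),6)
E
```

```text
t 40.5 pos [475.5 362.4 329.5] az 79.0 F [0.7 0.  0.5] op 1.002 j [-0.41  0.41 -0.5   1.49  0.2   1.28 -1.12]
 -> [475.5 362.4 329.5] 80 row [0.0, 0.0, 0.0, 0.0072, -0.0057, -0.0176]
```

View pics/s27.png

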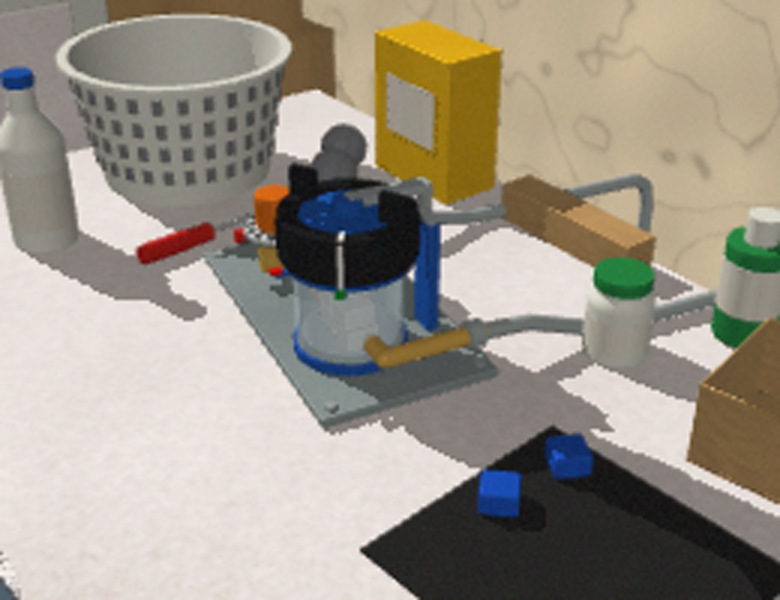

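View pics/t27.png

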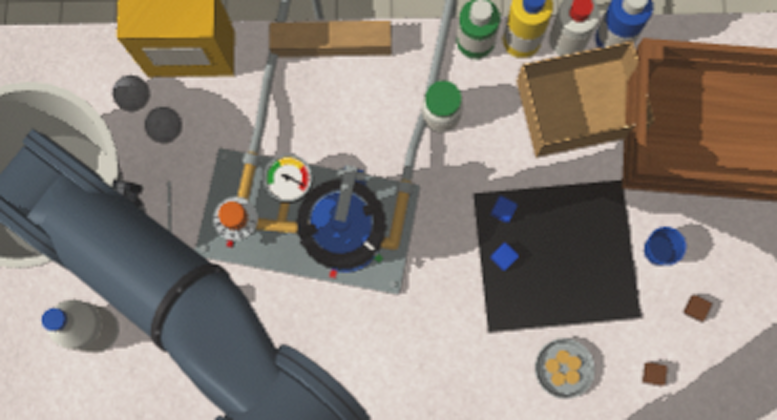

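View pics/t27z.png

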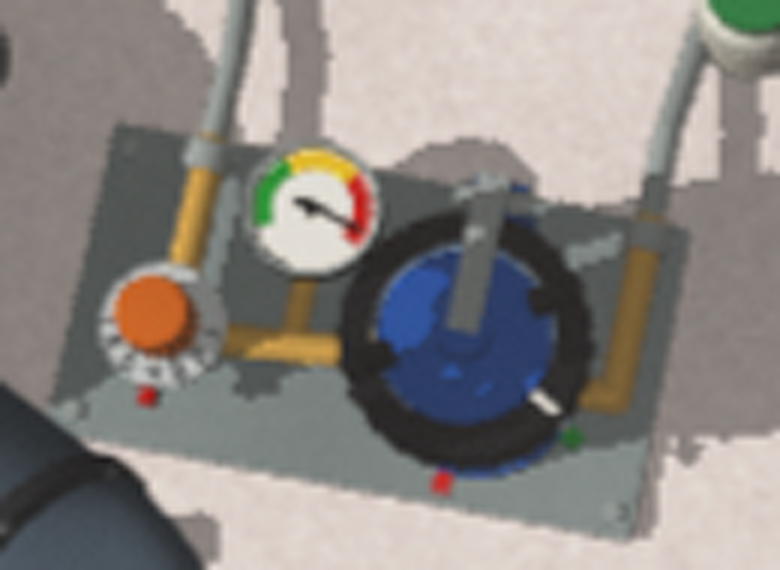

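```bash
python3 -c "
from station import manip; print(manip.sign_off())"
```

```text
the job is handed in; nothing more can be done
None
```

The feeder is refilled, shut and locked, and the dosing sleeve is on 4. I handed the job in at about 40.5 s of the 210 s allowed.

- **Blocks:** All five white blocks from the mat are in the bowl, in two side-by-side layers with the fifth on top. The last pictures show only the two blue blocks on the mat. The brown look-alikes, the bottle, jar, cup and screwdriver stand where they were.
- **Lid and ring:** I swung the lid shut and pressed it home, then pushed a lug of the lock ring until the force rose at the stop. In the side view the white line stands over the green mark. In the top view it looks about 4° short, which I put down to the height difference between the ring and the mark.
- **Dosing sleeve:** The needle was in the red. I turned the sleeve from 6 to 4, and after release the close-up shows 4 at the red index.
- **Force:** Pressing the lid shut gave about 40 N vertically at the closed fingertips, more than I meant. It stayed well under the 120 N wrist limit. The 40 N limit is for the arm and gripper body, and I saw only the fingertips in contact.

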